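# Put the measuring cups back together as a nested set

## Task

Somebody dropped the small measuring cup (orange handle) straight into the large one (blue handle), and the middle one (green handle) was left lying on its side. Put the set back together on the table: the large cup standing, the middle cup fully down inside it and the small cup fully down inside the middle one, all upright, with the three handles lined up one above the other. Let go of it and leave the other things on the table where they are.

Things in the scene. Friction and masses are not known exactly. Their poses are not given: they have to be found in the camera images.
- large_cup: large measuring cup, steel, blue handle. Origin: centre of its underside; z up its axis to the mouth, x along the handle. 46 mm tall, outside diameter 72 at the base, 77 at the rim, wall 2.5, floor 3 thick, 67 across inside. 150 g. Stands on the table.
- middle_cup: middle measuring cup, steel, green handle. Origin: centre of its underside; z up its axis to the mouth, x along the handle. 51 mm tall, outside diameter 56 at the base, 60 at the rim, wall 2.5, floor 3 thick, 51 across inside. 100 g. At the start it lies on its side: z level, the end of the handle on the table, so the handle slopes about 12 degrees down. Its body can be gripped across.
- small_cup: small measuring cup, steel, orange handle. Origin: centre of its underside; z up its axis to the mouth, x along the handle. 56 mm tall, outside diameter 41 at the base, 44 at the rim, wall 2.5, floor 3 thick, 36 across inside. 60 g. At the start it stands on the floor of the large cup, its handle turned 35 to 70 degrees away from the large one's.
- large_handle (a point): middle of the large cup's handle, 80 mm from the cup's axis, 42.5 mm above its underside. All three handles are straight, level bars 16 mm wide (y) and 7 thick (z), their tops flush with the rim, reaching from the wall to 110 mm from the axis.
- middle_handle (a point): middle of the middle cup's handle, 80 mm from the cup's axis, 47.5 mm above its underside. Nested, each cup stands on the floor of the next larger one (3 mm above its underside) with about 5 mm of play all round, its handle 1 mm clear above the handle below: fingertips must not reach lower than the handle they hold.
- small_handle (a point): middle of the small cup's handle, 80 mm from the cup's axis, 52.5 mm above its underside. The table is free behind the cups, about 0.65 m straight ahead of the robot (y = 0): a cup can stand there meanwhile.
- cayenne_jar: bystander: spice jar, 40 mm wide, 65 mm tall, red cap; origin at its underside. Not part of the job.
- cinnamon_jar: bystander: spice jar, 56 mm wide, 111 mm tall, cream cap; origin at its underside. Not part of the job.
- nutmeg_tin: bystander: oblong tin, 36 x 56 x 67 mm, red and cream; origin at its underside. Not part of the job.
- garlic_tube: bystander: green and yellow squeeze tube standing on its cap, 37 x 53 x 160 mm; origin at its underside. Not part of the job.
- teaspoon: bystander: steel teaspoon lying flat, 130 mm long; origin at its underside. Not part of the job.
- pen: bystander: slim black pen lying flat, 145 mm long, 9 mm thick; origin at its underside. Not part of the job.
Things that resemble listed ones, but are neither listed nor needed, are in the scene too. What is shaped like the small_cup but pink or purple is not meant.

How it is judged:
At the end, for the whole second after the job is handed in: The large cup stands on the table, the middle one on its floor, the small one on the middle one's floor: axes within 9 mm, base 1 to 5.5 mm above the next, tilt under 0.06 rad. Each handle point lies within 20 mm sideways of the handle below, on the same side. All at rest and released (height (world z) of large_cup below 0.004 m and angle between large_cup's own z axis and vertical below 0.04 rad and horizontal distance between middle_cup and large_cup below 0.009 m and z of middle_cup in the frame of large_cup between 0.001 and 0.0055 m and angle between each of middle_cup, small_cup's own z axis and vertical below 0.06 rad and y of middle_handle in the frame of large_cup between -0.02 and 0.02 m and x of middle_handle in the frame of large_cup above 0.06 m and horizontal distance between small_cup and middle_cup below 0.009 m and z of small_cup in the frame of middle_cup between 0.001 and 0.0055 m and y of small_handle in the frame of middle_cup between -0.02 and 0.02 m and x of small_handle in the frame of middle_cup above 0.06 m and linear speed of each of large_cup, middle_cup, small_cup below 0.02 m/s); the robot touches nothing.
It fails at once if a bystander was shoved more than 4 cm (distance of any of cayenne_jar, cinnamon_jar, nutmeg_tin, garlic_tube, teaspoon, pen from where it was at the start of the episode above 0.04 m).
It fails at once if a jar, the tin or the tube was knocked over (angle between any of cayenne_jar, cinnamon_jar, nutmeg_tin, garlic_tube's own z axis and vertical above 0.5 rad).
It also fails if it takes over 72 s, if anything falls off the work surface, if the arm or the gripper's body presses on something with over 40 N, if the wrist force passes 120 N, or if a joint passes its speed limit or range.

## Robot

A 6-joint arm with a two-finger parallel gripper is mounted at the origin on a cart in front of the work surface, level with it; the furniture and walls round the work are solid. World frame = base frame: x ahead of the robot, y to its left, z up, the work surface at z = 0. Lengths are in m, angles in rad, forces in N, time in s.
With the tool pointing down it reaches from about 0.425 to 0.95 m from the base axis. Payload 3.5 kg.
Tool frame: the origin (TCP) lies midway between the tips of the shut fingers; the grasp point (between the pads) lies 19 mm behind it (ctrl.hold_point_z is the distance from the TCP to the grasp point, in m); z points along the fingers, y is the line along which they close (so a half turn about z gives the same grasp; the last joint's range is limited). The gripper opens to 85 mm and grips with 20 to 120 N. Pads are 22 mm wide; open, the fingers measure 114 mm over their backs; the gripper's body (76 mm by 85 mm) begins 54 mm behind the grasp point. The pads swing forward as they close: fully open they stand 13 mm farther back than shut.
Start: joints at [1.054, 0.286, 1.577, -0, 1.279, -0.15], TCP at [0.242, 0.63, 0.231] pointing down, gripper open.
Joint ranges: [-2.77, 2.77], [-0.9, 2.22], [0.21, 2.48], [-1.53, 4.67], [0.24, 2.81], [-2.84, 2.84]. Speed limits (rad/s): [2.79, 2.79, 3.14, 3.14, 3.14, 3.14].

## Interface

Orientations are given as a unit quaternion [x, y, z, w].
In Python, from plant import readout, cams, sign_off, ctrl gives the robot as it stands. The module is installed in compiled form; this text tells all that it offers.
- The arm moves only by the tool step_arm, never from a script. Its argument "increments" is a list of rows, each a list of 2 entries, a list of its own where there are three numbers: the shift along the world's x, y, z in mm, then the turn, a rotation vector about the world's x, y, z in rad. In form: [[[x, y, z], [rx, ry, rz]], ...]. A call has 1 to 8 rows; each row shifts and turns the commanded pose from where the row before left it; what a row does not reach is not made up. A row lasts 1/12 s, in which the tool goes at most 41.7 mm and 7.16 degrees, less where a joint would pass 70% of its speed; a pose out of reach is approached as far as the arm can. A call is refused whole if a number of a shift passes 41.7 or a number of a turn 0.125, either way. A call with a gripper value outside its range is refused whole. "fingers" is the opening, from -1 (shut) to 1 (fully open), set as the call begins (left out, the last holds). The fingers move at their own pace and stop on an object; "grip_force" is the grip in N (left out, the last holds). Time passes only in rows, so rows that do not move let the fingers close. It gives the time, the measured TCP pose, the force, the opening and the grip force at its end, in the units of the state.
- readout.get_state(): the state, without advancing time (a new reading comes with each control period).
- cams.read_camera(name): name is "scene" or "side" or "wrist"; returns the picture (384x512x3 uint8, red, green, blue); there is no depth.
- cams.get_calibration(name): a dict with "fx", "fy", "cx", "cy" (pixels), "eye" and "rotation" of the camera in the world; the wrist camera has in their place "T_tool_cam" (4x4, takes a point from camera to tool coordinates, whose origin is the TCP and whose axes are the flange's). Camera axes: x right, y up, looking along -z (the intrinsics and any distortion apply to the point x, -y, -z); pixel columns grow to the right and rows downward; lengths in m; the calibration is good to about 2 mm. A picture is of the moment at which its call begins: read the wrist's pose just before it. get_calibration takes no time and is no camera call.
- sign_off(): hands the job in; it is judged then, once.
The state is a dict: "time": time; "qpos": joint angles; "dq": joint speeds; "joint_efforts": joint torques, N m; "eef_pos": TCP position; "tcp_rot": TCP orientation; "contact_force": force on the tool from outside, world axes, zero at the start; "wrist_torque": the same for the moment, N m; "opening": opening from 0.0 (shut) to 1.0 (fully open); "finger_force": force on a finger pad.
Only numpy, scipy, OpenCV 4.12 (cv2) and the standard library are available. Lean on these libraries where they do the work, as an engineer would, in place of code of your own. Each camera call takes 0.05 s, during which the arm holds its last target. There are 200 camera calls.

## Working session

There is one attempt and no reset: what is moved stays moved. The work goes in short steps, Python scripts to look and compute and a tool call to move; the robot and the scene stay as the last step left them, time stands still between calls to the robot, and variables do not carry over. Pictures are saved under pics/ and viewed, at most 10 in all, crops included, and the job is handed in when it is done.

Besides the shell and the picture viewer there is one more tool, called after "Emit:" by a JSON object that holds its "method" and its "body", one argument or row to a line. step_arm: Moves the arm, as the interface text tells. Its arguments: {"type":"object","properties":{"increments":{"type":"array","items":{"type":"array"}},"fingers":{"type":"number"},"grip_force":{"type":"number"}},"required":["increments"]}

```bash
mkdir -p pics
cat > h.py <<'E'
import numpy as np, cv2
from plant import readout, cams, sign_off, ctrl
from scipy.spatial.transform import Rotation as R
def cal(n, st=None):
    c=cams.get_calibration(n)
    if n=='wrist':
        st=st or readout.get_state()
        T=np.array(c['T_tool_cam']); Rt=R.from_quat(st['tcp_rot']).as_matrix()
        eye=Rt@T[:3,3]+np.array(st['eef_pos']); rot=Rt@T[:3,:3]
    else: eye=np.array(c['eye']); rot=np.array(c['rotation'])
    return c,eye,rot
def ray(C,u,v):
    c,eye,rot=C
    d=rot@np.array([(u-c['cx'])/c['fx'],-(v-c['cy'])/c['fy'],-1.]); return eye,d
def onz(C,u,v,z):
    e,d=ray(C,u,v); return e+d*(z-e[2])/d[2]
def proj(C,p):
    c,eye,rot=C
    q=rot.T@(np.array(p)-eye); return c['cx']+c['fx']*q[0]/-q[2], c['cy']-c['fy']*q[1]/-q[2]
def two(C1,p1,C2,p2):
    e1,d1=ray(C1,*p1); e2,d2=ray(C2,*p2)
    A=np.stack([d1,-d2],1); s=np.linalg.lstsq(A,e2-e1,rcond=None)[0]
    a=e1+s[0]*d1;b=e2+s[1]*d2; return (a+b)/2,np.linalg.norm(a-b)
def shot(n,f):
    st=readout.get_state(); im=cams.read_camera(n)
    cv2.imwrite('pics/'+f+'.png',im[:,:,::-1]); return im,cal(n,st)
E
python3 - <<'E'
from h import *
for n in ['scene','side','wrist']:
    im,C=shot(n,n+'0'); print(n,{k:v for k,v in C[0].items() if k not in('rotation','T_tool_cam')},C[1].round(3),(C[2]@[0,0,-1]).round(2))
    print([k for k in C[0]])
a=[cv2.imread(f'pics/{n}0.png') for n in('scene','side')]
s=readout.get_state();print(s)
print(cams.get_calibration('wrist')['T_tool_cam'],ctrl.hold_point_z)
E
```

```text
Traceback (most recent call last):
ValueError: matmul: Input operand 1 has a mismatch in its core dimension 0, with gufunc signature (n?,k),(k,m?)->(n?,m?) (size 3 is different from 4)
```

View pics/scene0.png

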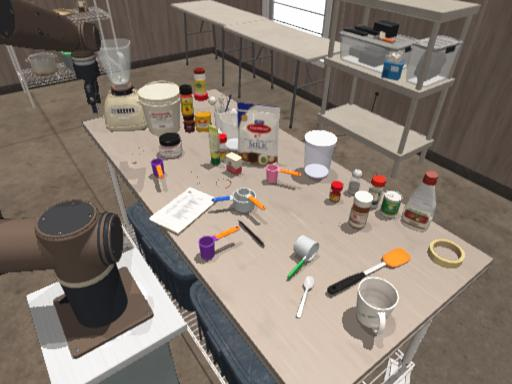

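The scene view shows the nested large and small cups at about (244,200), with the blue handle at (222,199) and the orange one at (258,203). The green-handled cup lies at (305,248). Purple and pink cups with orange handles, at (215,243), (275,174) and (157,168), are decoys.

```bash
sed -i "s/rot=np.array(c\['rotation'\])/rot=np.array(c['rotation']); rot=R.from_quat(rot).as_matrix() if rot.size==4 else rot/" h.py
python3 - <<'E'
from h import *
for n in ['scene','side','wrist']:
    im,C=shot(n,n+'0'); print(n,{k:v for k,v in C[0].items() if k not in('T_tool_cam')},C[1].round(3),(C[2]@[0,0,-1]).round(2))
s=readout.get_state();print(s)
print(cams.get_calibration('wrist')['T_tool_cam'],ctrl.hold_point_z)
im=cv2.imread('pics/scene0.png')[130:320,140:340]
cv2.imwrite('pics/scene0c.png',cv2.resize(im,None,fx=3,fy=3,interpolation=cv2.INTER_CUBIC))
E
```

```text
scene {'fx': 367.4177181654493, 'fy': 367.4177181654493, 'cx': 257.4801188786807, 'cy': 191.99151343807307, 'eye': array([-0.02498471, -0.67401703,  0.8003738 ]), 'rotation': array([ 0.41933723, -0.14419858, -0.27706223,  0.85240811])} [-0.025 -0.674  0.8  ] [ 0.48  0.63 -0.61]
side {'fx': 397.07684279966804, 'fy': 397.07684279966804, 'cx': 258.011315407328, 'cy': 195.1254679636868, 'eye': array([0.49130247, 1.39345163, 0.76496568]), 'rotation': array([-0.02159836,  0.51385769,  0.85749115, -0.01388208])} [0.491 1.393 0.765] [ 0.05 -0.88 -0.47]
wrist {'fx': 316.4149854070772, 'fy': 316.4149854070772, 'cx': 257.03957346657165, 'cy': 194.57730852836858} [0.18  0.655 0.373] [ 0.25 -0.1  -0.96]
{'time': 0.2, 'qpos': array([ 1.05398681e+00,  2.86917313e-01,  1.57763151e+00,  1.77679889e-05,
        1.27858899e+00, -1.49981725e-01]), 'dq': array([ 0.00101549, -0.00338437, -0.00558793, -0.00077464, -0.0005578 ,
        0.00024637]), 'joint_efforts': array([ 6.81314377e-04, -4.05992782e+01, -2.92680252e+01, -7.36781021e-05,
        4.09698347e-03,  3.68394501e-05]), 'eef_pos': array([0.24184159, 0.62974249, 0.23040815]), 'tcp_rot': array([ 1.82389730e-01,  9.83226011e-01, -7.27251456e-04, -2.60865182e-04]), 'contact_force': array([0.79668727, 0.70353299, 0.63205323]), 'wrist_torque': array([-0.00630853, -0.02214207, -0.01340203]), 'finger_force': 0.0, 'opening': 1.0023144304554046}
[[ 7.91177508e-04  9.64051153e-01  2.65715540e-01  6.67212477e-02]
 [ 9.99999468e-01 -5.86863675e-04 -8.48315024e-04  1.41832125e-03]
 [-6.61880278e-04  2.65716070e-01 -9.64051104e-01 -1.43136649e-01]
 [ 0.00000000e+00  0.00000000e+00  0.00000000e+00  1.00000000e+00]] 0.0187
```

View pics/side0.png

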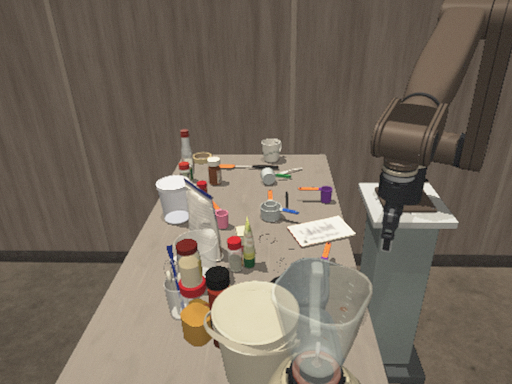

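View pics/scene0c.png

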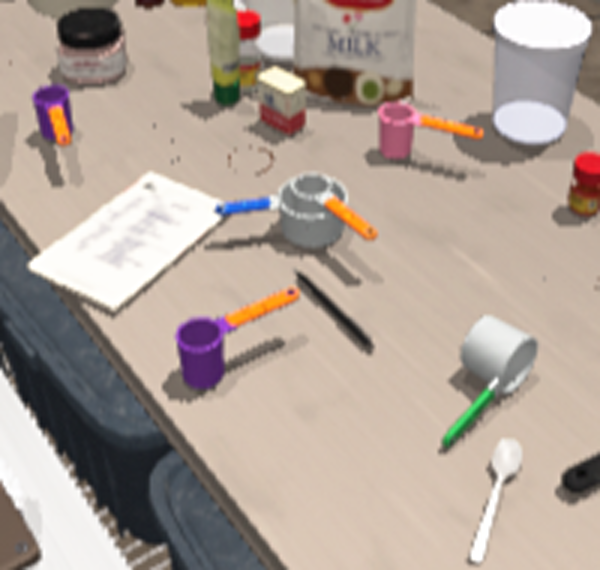

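The enlarged crop confirms which cups are meant. The small cup is the steel one with the orange handle, inside the blue-handled steel cup (crop (312,190)). The purple cups (crop (200,350) and (52,110)) and the pink cup (396,130) have coloured bodies, so they are not meant. The middle cup lies at crop (500,355) with its green handle down to (447,443).

```bash
cat >> h.py <<'E'
HUE={'orange':((5,150,120),(18,255,255)),'blue':((105,140,60),(125,255,255)),'green':((50,120,50),(80,255,255)),'purple':((125,80,30),(150,255,255)),'red':((0,160,80),(4,255,255))}
def blobs(im,col,amin=15):
    m=cv2.inRange(cv2.cvtColor(im,cv2.COLOR_RGB2HSV),*map(np.array,HUE[col])); 
    out=[]
    for c in cv2.findContours(m,cv2.RETR_EXTERNAL,cv2.CHAIN_APPROX_NONE)[0]:
        M=cv2.moments(c)
        if M['m00']<amin: continue
        p=c[:,0].astype(float); ce=p.mean(0); d=np.linalg.svd(p-ce,full_matrices=False)[2][0]; t=(p-ce)@d
        out.append((int(M['m00']),ce.round(1),(ce+d*t.min()).round(1),(ce+d*t.max()).round(1)))
    return out
E
python3 - <<'E'
from h import *
for n in ['scene','side']:
    im=cv2.imread(f'pics/{n}0.png')[:,:,::-1]; C=cal(n)
    for col,z in (('orange',.059),('blue',.046),('green',.015)):
        for b in blobs(im,col): print(n,col,b[0],b[1],[ (q.tolist(),onz(C,*q,z)[:2].round(3).tolist()) for q in b[2:]])
E
```

```text
scene orange 328 [395.7 257.5] [([409.6, 254.8], [0.731, -0.367]), ([383.0, 259.9], [0.656, -0.337])]
scene orange 71 [226.7 232.2] [([238.3, 227.6], [0.411, -0.005]), ([215.6, 236.6], [0.337, 0.002])]
scene orange 56 [256.3 202.3] [([249.0, 196.7], [0.522, 0.098]), ([264.1, 208.2], [0.526, 0.022])]
scene orange 45 [290.5 172.1] [([280.1, 169.6], [0.705, 0.162]), ([300.1, 174.5], [0.744, 0.097])]
scene orange 42 [159.5 171.5] [([157.8, 165.8], [0.356, 0.439]), ([161.3, 177.2], [0.336, 0.365])]
scene orange 30 [202.  120.4] [([197.0, 120.3], [0.652, 0.68]), ([207.0, 120.5], [0.687, 0.653])]
scene orange 20 [185.7  95.8] [([191.1, 95.2], [0.764, 0.944]), ([180.0, 96.4], [0.711, 0.962])]
scene orange 21 [387.6  39.6] [([383.1, 38.5], [2.446, 1.08]), ([393.0, 40.9], [2.455, 0.997])]
scene blue 28 [221.8 198.2] [([229.0, 197.2], [0.476, 0.147]), ([214.9, 199.2], [0.432, 0.165])]
scene blue 19 [239.7 115.4] [([240.8, 111.4], [0.879, 0.668]), ([238.3, 120.8], [0.814, 0.593])]
scene blue 48 [243.9 105.4] [([238.0, 105.6], [0.904, 0.73]), ([251.0, 105.2], [0.959, 0.698])]
scene green 50 [295.
[... 260 characters left out ...]
[0.565, 0.411])]
side orange 813 [195.7 321.6] [([197.6, 301.1], [0.695, 0.642]), ([193.5, 345.0], [0.679, 0.78])]
side orange 50 [326.3 249.5] [([328.2, 242.3], [0.339, 0.379]), ([324.5, 256.4], [0.357, 0.451])]
side orange 20 [269.6 194.3] [([269.3, 190.1], [0.526, 0.032]), ([269.9, 198.1], [0.523, 0.097])]
side orange 18 [308.  188.5] [([299.0, 188.5], [0.412, 0.018]), ([317.0, 188.5], [0.342, 0.018])]
side orange 27 [226.2 166. ] [([219.0, 165.9], [0.753, -0.199]), ([233.0, 166.1], [0.691, -0.196])]
side blue 35 [169.9 251.3] [([168.4, 245.6], [0.835, 0.385]), ([171.5, 258.1], [0.81, 0.449])]
side green 40 [249.3 262.7] [([253.8, 261.0], [0.566, 0.419]), ([244.8, 264.5], [0.593, 0.436])]
```

Emit:
{"method": "step_arm", "body": {
  "increments": [
    [[17.5, -35, 0], [0, 0, -0.075]],
    [[17.5, -35, 0], [0, 0, -0.075]],
    [[17.5, -35, 0], [0, 0, -0.075]],
    [[17.5, -35, 0], [0, 0, -0.075]],
    [[17.5, -35, 0], [0, 0, -0.075]],
    [[17.5, -35, 0], [0, 0, -0.075]],
    [[17.5, -35, 0], [0, 0, -0.075]],
    [[17.5, -35, 0], [0, 0, -0.075]]
  ],
  "fingers": 0,
  "grip_force": 80
}}

```text
time: 0.87
eef_pos: [0.3823, 0.3483, 0.2312]
tcp_rot: [0.466, 0.885, 0.0, 0.0]
contact_force: [1.1, 0.1, 0.5]
opening: 0.496
finger_force: 0.0
```

Emit:
{"method": "step_arm", "body": {
  "increments": [
    [[17.5, -35, -2], [0, 0, -0.075]],
    [[17.5, -35, -2], [0, 0, -0.075]],
    [[17.5, -35, -2], [0, 0, -0.075]],
    [[17.5, -35, -2], [0, 0, -0.075]],
    [[17.5, -35, -2], [0, 0, -0.075]],
    [[17.5, -35, -2], [0, 0, -0.075]],
    [[17.5, -35, -2], [0, 0, -0.075]],
    [[0, 0, 0], [0, 0, -0.075]]
  ]
}}

```text
time: 1.53
eef_pos: [0.5067, 0.0996, 0.217]
tcp_rot: [0.709, 0.705, -0.001, 0.001]
contact_force: [-0.3, 0.1, -0.4]
opening: 0.498
finger_force: 0.0
```

Run:
```python
from h import *
im,C=shot('wrist','w1'); s=readout.get_state(); print(s['eef_pos'],s['dq'].round(3),R.from_quat(s['tcp_rot']).as_matrix().round(3).tolist(),s['time'])
for col,z in (('orange',.059),('blue',.046)):
    for b in blobs(im,col): print(col,b[0],b[1],[ (q.tolist(),onz(C,*q,z)[:2].round(4).tolist()) for q in b[2:]])
```

```text
[0.50560915 0.10196289 0.21700341] [ 0.065 -0.017  0.017  0.024  0.014 -0.16 ] [[0.008, 1.0, -0.0], [1.0, -0.008, -0.0], [-0.0, -0.0, -1.0]] 1.5833
orange 838 [133.9 264.1] [([98.0, 264.1], [0.3405, 0.01]), ([170.0, 264.1], [0.4161, 0.0095])]
orange 1022 [274.8 211.9] [([273.8, 176.8], [0.5243, 0.1027]), ([275.9, 249.1], [0.5272, 0.026])]
orange 1307 [488.8 138.7] [([474.6, 103.1], [0.7074, 0.1706]), ([503.0, 174.6], [0.747, 0.1036])]
blue 901 [197.9 112.9] [([167.0, 99.0], [0.4229, 0.1759]), ([226.5, 125.9], [0.4786, 0.1506])]
```

View pics/w1.png

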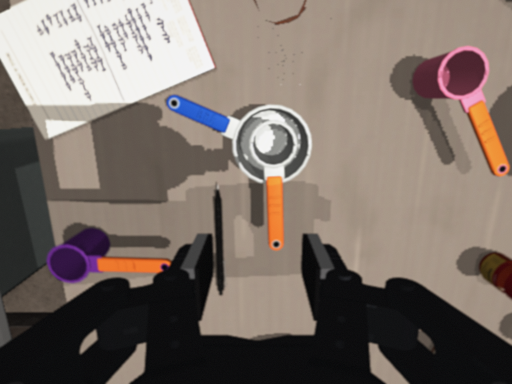

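The wrist view shows the small cup nested in the large one, with the rim at (272,145). Its orange handle runs to (277,249) and the blue handle to (167,99). The pen lies at (219,240), clear of the fingers at handle height. I'll descend to the small handle about 60 mm from the cup's axis.

Emit:
{"method": "step_arm", "body": {
  "increments": [
    [[7, -10, -20], [0, 0, 0.04]],
    [[7, -10, -35], [0, 0, 0]],
    [[6, -7, -40], [0, 0, 0]],
    [[0, 0, -30], [0, 0, 0]],
    [[0, 0, -15], [0, 0, 0]],
    [[0, 0, 0], [0, 0, 0]]
  ],
  "fingers": 0
}}

```text
time: 2.08
eef_pos: [0.5205, 0.0788, 0.0724]
tcp_rot: [0.691, 0.723, -0.003, -0.004]
contact_force: [-0.4, 0.1, -0.0]
opening: 0.501
finger_force: 0.0
```

Run:
```python
from h import *
im,C=shot('wrist','w2'); s=readout.get_state(); print(s['eef_pos'],s['dq'].round(3),R.from_quat(s['tcp_rot']).as_matrix().round(3).tolist(),s['time'])
for col,z in (('orange',.059),('blue',.046)):
    for b in blobs(im,col): print(col,b[0],b[1],[ (q.tolist(),onz(C,*q,z)[:2].round(4).tolist()) for q in (b[1],)+b[2:]])
```

```text
[0.52244883 0.0788031  0.07513269] [ 0.001 -0.046 -0.057  0.     0.002  0.003] [[-0.046, 0.999, -0.005], [0.999, 0.046, 0.0], [0.001, -0.005, -1.0]] 2.1333
orange 321 [  9.6 333.1] [([9.6, 333.1], [0.3788, 0.0125]), ([-3.6, 340.6], [0.3701, 0.0068]), ([24.6, 324.6], [0.3886, 0.0189])]
orange 3395 [264.4 259.5] [([264.4, 259.5], [0.5259, 0.0677]), ([265.2, 196.9], [0.5245, 0.103]), ([263.5, 327.0], [0.5277, 0.0248])]
blue 3622 [126.   69.5] [([126.0, 69.5], [0.4514, 0.1625]), ([66.2, 38.6], [0.4227, 0.1754]), ([182.0, 98.4], [0.4794, 0.1498])]
```

Emit:
{"method": "step_arm", "body": {
  "increments": [
    [[3, -3, -12], [0, 0, 0]],
    [[0, 0, -13], [0, 0, 0]],
    [[0, 0, 0], [0, 0, 0]]
  ]
}}

```text
time: 2.38
eef_pos: [0.5274, 0.0753, 0.0517]
tcp_rot: [0.691, 0.723, -0.0, -0.0]
contact_force: [-1.4, -0.2, -1.0]
opening: 0.501
finger_force: 0.0
```

Emit:
{"method": "step_arm", "body": {
  "increments": [
    [[0, 0, 0], [0, 0, 0]],
    [[0, 0, 0], [0, 0, 0]],
    [[0, 0, 0], [0, 0, 0]],
    [[0, 0, 0], [0, 0, 0]],
    [[0, 0, 0], [0, 0, 0]],
    [[0, 0, 0], [0, 0, 0]]
  ],
  "fingers": -1,
  "grip_force": 70
}}

```text
time: 2.88
eef_pos: [0.5288, 0.0749, 0.0536]
tcp_rot: [0.691, 0.723, 0.001, 0.001]
contact_force: [1.2, -0.7, 3.4]
opening: 0.15
finger_force: 68.1
```

Emit:
{"method": "step_arm", "body": {
  "increments": [
    [[0, 0, 10], [0, 0, 0]],
    [[0, 0, 15], [0, 0, 0]],
    [[0, 0, 20], [0, 0, 0]],
    [[0, 0, 25], [0, 0, 0]],
    [[0, 0, 20], [0, 0, 0]],
    [[0, 0, 10], [0, 0, 0]],
    [[0, 0, 0], [0, 0, 0]]
  ]
}}

```text
time: 3.47
eef_pos: [0.529, 0.0752, 0.1553]
tcp_rot: [0.691, 0.723, 0.002, 0.002]
contact_force: [-0.0, -0.4, 0.2]
opening: 0.149
finger_force: 67.9
```

Run:
```python
from h import *
im,C=shot('scene','s3'); s=readout.get_state(); print(s['eef_pos'],s['opening'],s['finger_force'],R.from_quat(s['tcp_rot']).as_matrix().round(3).tolist(),s['time'])
im2,C2=shot('wrist','w3')
a=cv2.resize(im[120:320,150:340],(570,600)); b=cv2.resize(im2[60:,100:420],None,fx=.7,fy=.7)
o=np.zeros((600,800,3),np.uint8); o[:,:570]=a; o[:b.shape[0],570:570+b.shape[1]]=b[:,:230]
cv2.imwrite('pics/m3.png',o[:,:,::-1])
```

```text
[0.52787882 0.07515237 0.15324671] 0.15131471224001544 67.88659337687683 [[-0.044, 0.999, 0.002], [0.999, 0.044, -0.0], [-0.0, 0.002, -1.0]] 3.5167
```

View pics/m3.png

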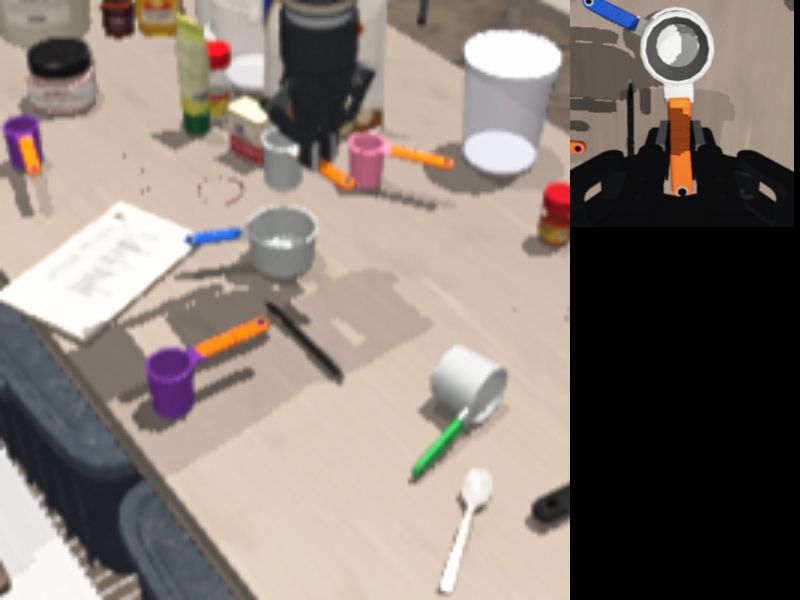

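The small cup is held upright and clear (crop cup at (282,160)), and the large cup is empty and undisturbed at (282,240). I'll turn the small cup so its handle points like the large one's, then park it near (0.66, 0).

Emit:
{"method": "step_arm", "body": {
  "increments": [
    [[4.7, -3.3, 0], [0, 0, -0.123]],
    [[4.7, -3.3, 0], [0, 0, -0.123]],
    [[4.7, -3.3, 0], [0, 0, -0.123]],
    [[4.7, -3.3, 0], [0, 0, -0.123]],
    [[4.7, -3.3, 0], [0, 0, -0.123]],
    [[4.7, -3.3, 0], [0, 0, -0.123]],
    [[4.7, -3.3, 0], [0, 0, -0.123]],
    [[4.7, -3.3, 0], [0, 0, -0.123]]
  ]
}}

```text
time: 4.23
eef_pos: [0.5637, 0.0487, 0.1495]
tcp_rot: [0.952, 0.307, -0.002, -0.001]
contact_force: [0.5, -0.8, -1.2]
opening: 0.152
finger_force: 67.9
```

Emit:
{"method": "step_arm", "body": {
  "increments": [
    [[4.7, -3.3, 0], [0, 0, -0.123]],
    [[4.7, -3.3, 0], [0, 0, -0.123]],
    [[4.7, -3.3, 0], [0, 0, -0.123]],
    [[4.7, -3.3, 0], [0, 0, -0.123]],
    [[4.7, -3.3, 0], [0, 0, -0.123]],
    [[4.7, -3.3, 0], [0, 0, -0.123]],
    [[4.7, -3.3, 0], [0, 0, -0.123]],
    [[4.7, -3.3, 0], [0, 0, -0.123]]
  ]
}}

```text
time: 4.9
eef_pos: [0.6013, 0.0224, 0.1493]
tcp_rot: [0.984, -0.179, -0.003, 0.0]
contact_force: [-0.4, -0.1, -1.7]
opening: 0.155
finger_force: 67.9
```

Emit:
{"method": "step_arm", "body": {
  "increments": [
    [[0, 0, -20], [0, 0, 0]],
    [[0, 0, -25], [0, 0, 0]],
    [[0, 0, -25], [0, 0, 0]],
    [[0, 0, -15], [0, 0, 0]],
    [[0, 0, -10], [0, 0, 0]],
    [[0, 0, 0], [0, 0, 0]],
    [[0, 0, 0], [0, 0, 0]]
  ]
}}

```text
time: 5.48
eef_pos: [0.602, 0.0224, 0.0561]
tcp_rot: [0.984, -0.176, -0.001, 0.0]
contact_force: [-0.4, 0.7, 0.3]
opening: 0.157
finger_force: 67.9
```

Run:
```python
from h import *
s=readout.get_state(); print(s['eef_pos'],s['opening'],s['qpos'].round(3),R.from_quat(s['tcp_rot']).as_matrix().round(3).tolist(),s['time'])
im,C=shot('wrist','w4')
for col,z in (('orange',.064),('blue',.046)):
    for b in blobs(im,col): print(col,b[0],b[1],[ (q.tolist(),onz(C,*q,z)[:2].round(4).tolist()) for q in (b[1],)+b[2:]])
```

```text
[0.60197088 0.0223984  0.05610206] 0.15689586312447468 [-0.131  0.331  1.87   0.     0.943  1.793] [[0.938, -0.346, -0.002], [-0.346, -0.938, 0.0], [-0.002, 0.001, -1.0]] 5.4833
orange 3556 [257.5 269.7] [([257.5, 269.7], [0.5962, 0.0258]), ([255.3, 199.7], [0.6291, 0.0148]), ([259.6, 337.7], [0.56, 0.038])]
```

Emit:
{"method": "step_arm", "body": {
  "increments": [
    [[0, 0, -4], [0, 0, 0]],
    [[0, 0, -3], [0, 0, 0]],
    [[0, 0, 0], [0, 0, 0]],
    [[0, 0, 0], [0, 0, 0]]
  ]
}}

```text
time: 5.87
eef_pos: [0.6033, 0.0222, 0.051]
tcp_rot: [0.984, -0.176, 0.001, -0.0]
contact_force: [0.4, 0.3, -0.9]
opening: 0.154
finger_force: 68.0
```

Emit:
{"method": "step_arm", "body": {
  "increments": [
    [[0, 0, 0], [0, 0, 0]],
    [[0, 0, 0], [0, 0, 0]],
    [[0, 0, 0], [0, 0, 0]],
    [[0, 0, 0], [0, 0, 0]],
    [[0, 0, 20], [0, 0, 0]],
    [[0, 0, 30], [0, 0, 0]],
    [[0, 0, 40], [0, 0, 0]],
    [[0, 0, 40], [0, 0, 0]]
  ],
  "fingers": 0
}}

```text
time: 6.53
eef_pos: [0.6016, 0.0224, 0.1805]
tcp_rot: [0.984, -0.176, -0.002, 0.0]
contact_force: [0.3, -0.3, 0.9]
opening: 0.501
finger_force: 0.0
```

Run:
```python
from h import *
s=readout.get_state(); print(s['eef_pos'],s['opening'],s['qpos'].round(3),s['time'])
im,C=shot('wrist','w5')
for col,z in (('orange',.056),('blue',.046)):
    for b in blobs(im,col): print(col,b[0],b[1],[ (q.tolist(),onz(C,*q,z)[:2].round(4).tolist()) for q in (b[1],)+b[2:]])
im,C=shot('scene','s5'); b=blobs(im,'green'); print(b)
for n in('side','scene'): 
    im,C=shot(n,n+'5'); 
    # steel mug brightness
sc=cv2.imread('pics/scene5.png'); C=cal('scene')
cv2.imwrite('pics/sc5.png',cv2.resize(sc[215:305,265:355],None,fx=6,fy=6,interpolation=cv2.INTER_CUBIC))
```

```text
[0.60164757 0.02241891 0.18046882] 0.501191470007652 [-0.131  0.175  1.805  0.     1.165  1.793] 6.5333
orange 1418 [256.  196.7] [([256.0, 196.7], [0.5947, 0.0275]), ([254.9, 155.8], [0.6288, 0.0159]), ([257.2, 241.0], [0.5548, 0.0411])]
orange 1944 [70.5 88.3] [([70.5, 88.3], [0.7309, 0.1359]), ([94.9, 47.4], [0.751, 0.1032]), ([46.0, 129.2], [0.7094, 0.1708])]
[(50, array([295.6, 268.6]), array([303.1, 260.2]), array([288., 277.])), (47, array([388.5, 208.3]), array([381.1, 203.3]), array([394.9, 212.7])), (25, array([215.3, 160.2]), array([219.6, 158.2]), array([211.9, 161.8]))]
```

Emit:
{"method": "step_arm", "body": {
  "increments": [
    [[-3.2, -12, 2], [0, 0, 0.123]],
    [[-3.2, -12, 2], [0, 0, 0.123]],
    [[-3.2, -12, 2], [0, 0, 0.123]],
    [[-3.2, -12, 2], [0, 0, 0.123]],
    [[-3.2, -12, 2], [0, 0, 0.123]],
    [[-3.2, -12, 2], [0, 0, 0.123]],
    [[-3.2, -12, 2], [0, 0, 0.123]],
    [[-3.2, -12, 2], [0, 0, 0.123]]
  ]
}}

```text
time: 7.4
eef_pos: [0.5756, -0.0739, 0.1936]
tcp_rot: [0.95, 0.313, -0.002, -0.001]
contact_force: [0.5, -0.5, 0.4]
opening: 0.504
finger_force: 0.0
```

Emit:
{"method": "step_arm", "body": {
  "increments": [
    [[-3.2, -12, 0], [0, 0, 0.123]],
    [[-3.2, -12, 0], [0, 0, 0.123]],
    [[-3.2, -12, 0], [0, 0, 0.123]],
    [[-3.2, -12, 0], [0, 0, 0.123]],
    [[-3.2, -12, 0], [0, 0, 0.123]],
    [[-3.2, -12, 0], [0, 0, 0.123]],
    [[-3.2, -12, 0], [0, 0, 0.123]],
    [[-3.2, -12, 0], [0, 0, 0.123]]
  ],
  "fingers": 1
}}

```text
time: 8.07
eef_pos: [0.5501, -0.1697, 0.1935]
tcp_rot: [0.689, 0.725, -0.001, -0.002]
contact_force: [0.3, -0.2, -0.4]
opening: 1.0
finger_force: 0.0
```

Emit:
{"method": "step_arm", "body": {
  "increments": [
    [[-3, -12, 0], [0, 0, 0.12]],
    [[-3, -12, 0], [0, 0, 0.12]],
    [[0, 0, 0], [0, 0, 0]],
    [[0, 0, 0], [0, 0, 0]]
  ]
}}

```text
time: 8.4
eef_pos: [0.5445, -0.1934, 0.1942]
tcp_rot: [0.602, 0.799, -0.0, -0.002]
contact_force: [-0.0, 0.3, -0.3]
opening: 1.002
finger_force: 0.0
```

Run:
```python
from h import *
s=readout.get_state(); print(s['eef_pos'],s['opening'],s['qpos'].round(3),R.from_quat(s['tcp_rot']).as_matrix().round(3).tolist(),s['time'])
im,C=shot('wrist','w6')
for b in blobs(im,'green'): print(b[0],b[1],[ (q.tolist(),onz(C,*q,z)[:2].round(4).tolist()) for q,z in zip((b[1],)+b[2:],(.015,.015,.015))])
for x,y,z in [(.436,-.205,.003),(.533,-.154,.03)]: print(proj(C,(x,y,z)))
```

```text
[ 0.54454723 -0.19344162  0.19424288] 1.0022341604834835 [-0.517  0.11   1.852  0.     1.184 -0.797] [[-0.276, 0.961, -0.003], [0.961, 0.276, 0.002], [0.003, -0.002, -1.0]] 8.4
324 [188.4 156.7] [([188.4, 156.7], [0.4725, -0.1933]), ([156.8, 153.4], [0.4407, -0.1989]), ([220.8, 160.0], [0.5052, -0.1874])]
(np.float64(154.77975327057203), np.float64(156.11767499334167))
(np.float64(255.74665638459962), np.float64(137.19757115215947))
```

View pics/w6.png

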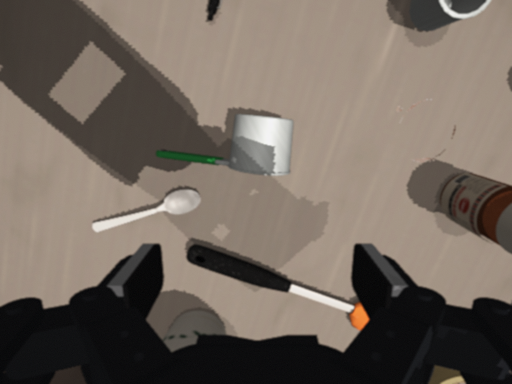

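The wrist view shows the middle cup's body with corners at (236,114), (293,119), (289,174) and (230,168). The green handle lies at the lower, mouth side and runs to (157,154). The teaspoon is at (180,201) and a spatula at (240,265). The mouth faces −y.

Run:
```python
from h import *
C=cal('wrist'); im=cv2.imread('pics/w6.png'); 
print([onz(C,*p,.03)[:2].round(4).tolist() for p in [(236,114),(293,119),(289,174),(230,168)]])
e,b=onz(C,156.8,153.4,.010),onz(C,220.8,160,.025); print(e,b,np.degrees(np.arctan2(*(b-e)[1::-1])))
for p in [(195,201),(95,227),(163,202)]: print('spoon',onz(C,*p,.003)[:2].round(3))
for p in [(190,250),(290,290)]: print('spat',onz(C,*p,.015)[:2].round(3))
```

```text
[[0.5095, -0.1381], [0.5625, -0.1275], [0.575, -0.1792], [0.5173, -0.1896]]
[ 0.43967737 -0.19987528  0.01      ] [ 0.50622368 -0.18533581  0.025     ] 12.324676499957649
spoon [ 0.489 -0.241]
spoon [ 0.387 -0.303]
spoon [ 0.455 -0.252]
spat [ 0.498 -0.294]
spat [ 0.62  -0.311]
```

Emit:
{"method": "step_arm", "body": {
  "increments": [
    [[0, 0, -10], [0, 0, -0.083]],
    [[0, 1, -20], [0.1136, 0.0232, 0]],
    [[0, 1, -20], [0.1136, 0.0232, 0]],
    [[1, 1, -20], [0.1136, 0.0232, 0]],
    [[1, 2, -20], [0.1136, 0.0232, 0]],
    [[0, 2, -20], [0.1136, 0.0232, 0]],
    [[0, 0, 0], [0, 0, 0]],
    [[0, 0, 0], [0, 0, 0]]
  ]
}}

```text
time: 9.12
eef_pos: [0.546, -0.1856, 0.0829]
tcp_rot: [0.607, 0.741, 0.18, -0.225]
contact_force: [0.9, -0.4, 0.2]
opening: 1.002
finger_force: 0.0
```

```bash
cat > g.py <<'E'
from h import *
s=readout.get_state(); M=R.from_quat(s['tcp_rot']).as_matrix(); print(s['eef_pos'],s['opening'],s['qpos'].round(3),M.round(3).tolist(),s['contact_force'].round(1),s['time'])
E
python3 - <<'E'
from g import *
P=np.array([.5406,-.1553,.029]); T=P+.023*M[:,2]; print('shift',((T-s['eef_pos'])*1000).round(1))
E
```

```text
[ 0.54604139 -0.18556017  0.08290851] 1.0021452434875597 [-0.662  0.454  1.732  0.367  1.433 -1.   ] [[-0.162, 0.98, -0.114], [0.818, 0.198, 0.539], [0.551, -0.006, -0.834]] [ 0.9 -0.4  0.2] 9.1167
shift [ -8.1  42.7 -73.1]
```

Emit:
{"method": "step_arm", "body": {
  "increments": [
    [[-2, 11, -18], [0, 0, 0]],
    [[-2, 11, -18], [0, 0, 0]],
    [[-2, 10, -18], [0, 0, 0]],
    [[-1, 7, -12], [0, 0, 0]],
    [[-1, 3.5, -6], [0, 0, 0]],
    [[0, 0, 0], [0, 0, 0]],
    [[0, 0, 0], [0, 0, 0]]
  ]
}}

```text
time: 9.7
eef_pos: [0.5404, -0.1443, 0.0157]
tcp_rot: [0.606, 0.743, 0.181, -0.22]
contact_force: [-0.3, 0.1, 0.7]
opening: 1.002
finger_force: 0.0
```

Emit:
{"method": "step_arm", "body": {
  "increments": [
    [[0, 0, 0], [0, 0, 0]],
    [[0, 0, 0], [0, 0, 0]],
    [[0, 0, 0], [0, 0, 0]],
    [[0, 0, 0], [0, 0, 0]],
    [[0, 0, 0], [0, 0, 0]]
  ],
  "fingers": -1,
  "grip_force": 45
}}

```text
time: 10.12
eef_pos: [0.5406, -0.1453, 0.016]
tcp_rot: [0.606, 0.742, 0.181, -0.22]
contact_force: [-0.1, -0.8, 6.9]
opening: 0.672
finger_force: 47.7
```

```bash
python3 g.py
python3 - <<'E'
from h import *
im,C=shot('wrist','w7'); print(blobs(im,'green'))
a,_=shot('scene','s7'); a=cv2.resize(a[200:310,240:360],(480,440)); b=cv2.resize(im,(320,240)); o=np.zeros((440,800,3),np.uint8); o[:,:480]=a; o[:240,480:]=b
cv2.imwrite('pics/m7.png',o[:,:,::-1])
E
```

```text
[ 0.54061038 -0.14534403  0.01602173] 0.6719205860408127 [-0.617  0.51   1.803  0.4    1.294 -1.021] [[-0.168, 0.98, -0.107], [0.82, 0.199, 0.536], [0.547, 0.002, -0.837]] [-0.1 -0.8  6.9] 10.1167
[]
```

View pics/m7.png

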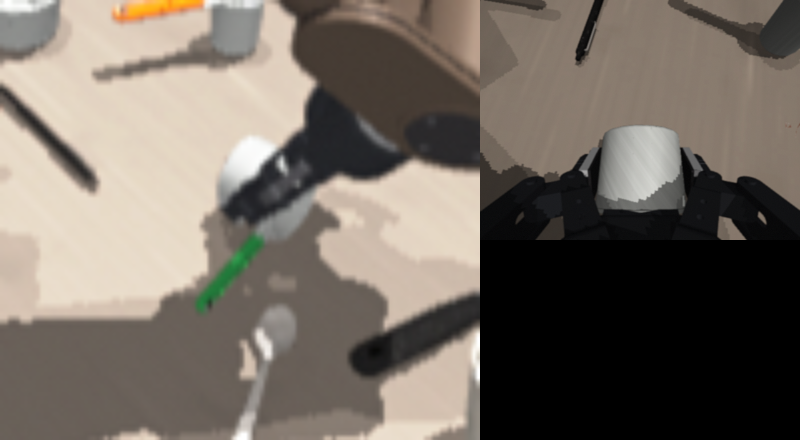

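The scene crop shows the fingers closed across the middle cup's body at (260,190), with an opening of 57 mm that matches its diameter. The spoon at (270,330) is untouched. Next I'll lift the cup and roll its mouth up.

Emit:
{"method": "step_arm", "body": {
  "increments": [
    [[0, 0, 10], [0, 0, 0]],
    [[0, 0, 25], [0, 0, 0]],
    [[0, 0, 30], [0, 0, 0]],
    [[0, 0, 25], [-0.1184, -0.024, 0]],
    [[0, 0, 0], [-0.1184, -0.024, 0]],
    [[0, 0, 0], [-0.1184, -0.024, 0]],
    [[0, 0, 0], [-0.1184, -0.024, 0]],
    [[0, 0, 0], [-0.1184, -0.024, 0]]
  ]
}}

```text
time: 10.88
eef_pos: [0.5399, -0.1446, 0.1057]
tcp_rot: [0.633, 0.774, -0.009, 0.013]
contact_force: [-0.3, -0.2, -1.7]
opening: 0.672
finger_force: 48.2
```

Emit:
{"method": "step_arm", "body": {
  "increments": [
    [[0, 0, 0], [-0.1184, -0.024, 0]],
    [[0, 0, 0], [-0.1184, -0.024, 0]],
    [[0, 0, 0], [-0.1184, -0.024, 0]],
    [[0, 0, 0], [-0.1184, -0.024, 0]],
    [[0, 0, 0], [-0.1184, -0.024, 0]],
    [[0, 0, 0], [-0.1184, -0.024, 0]],
    [[0, 0, 0], [-0.1184, -0.024, 0]],
    [[0, 0, 0], [-0.1184, -0.024, 0]]
  ]
}}

```text
time: 11.55
eef_pos: [0.5398, -0.1435, 0.1053]
tcp_rot: [0.556, 0.68, -0.301, 0.37]
contact_force: [-0.2, -1.3, -1.8]
opening: 0.673
finger_force: 48.2
```

Emit:
{"method": "step_arm", "body": {
  "increments": [
    [[0, 0, 0], [0, 0, 0]],
    [[0, 0, 0], [0, 0, 0]]
  ]
}}

```text
time: 11.72
eef_pos: [0.5384, -0.1433, 0.1024]
tcp_rot: [0.557, 0.683, -0.301, 0.365]
contact_force: [0.5, -0.3, -1.3]
opening: 0.67
finger_force: 48.3
```

Run:
```python
from g import *
M0=np.array([[-0.168, 0.98, -0.107], [0.82, 0.199, 0.536], [0.547, 0.002, -0.837]]); T0=np.array([.5406,-.1453,.0160])
B=M@M0.T@(np.array([.536,-.1328,.0285])-T0)+s['eef_pos']; print('base',B,'axis',M@M0.T@np.array([.2,-.98,0]))
for n in('scene','side'): 
    im,C=shot(n,n+'8'); print(n,blobs(im,'green'))
im=cv2.imread('pics/scene8.png')[170:310,220:360]; im2=cv2.imread('pics/side8.png')[110:220,230:330]
cv2.imwrite('pics/m8.png',np.hstack([cv2.resize(im,(440,440)),cv2.resize(im2,(360,440))]))
```

```text
[ 0.53838901 -0.14326335  0.1023943 ] 0.670170276765709 [-0.082  0.254  2.127 -1.309  0.978  0.639] [[-0.114, 0.98, 0.163], [0.541, 0.199, -0.817], [-0.833, -0.005, -0.553]] [ 0.5 -0.3 -1.3] 11.7167
base [ 0.53386041 -0.13133198  0.0893252 ] axis [ 0.00724172 -0.00561445  0.99983992]
scene [(89, array([289.4, 229.6]), array([295.5, 221.6]), array([283.3, 237.5])), (46, array([388.5, 208.4]), array([381.1, 203. ]), array([394.7, 212.8]))]
side [(40, array([248.9, 262.3]), array([243.8, 262.1]), array([253.1, 262.5]))]
```

View pics/m8.png

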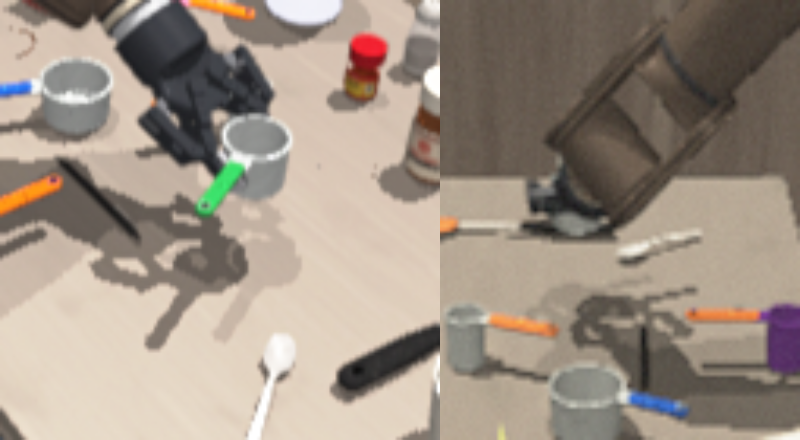

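The middle cup is now held upright (crop (255,155)), with its green handle towards (210,205). I'll lower it to the table, moving slightly towards −y.

Emit:
{"method": "step_arm", "body": {
  "increments": [
    [[0, -5, -10], [0, 0, 0]],
    [[0, -5, -20], [0, 0, 0]],
    [[0, -5, -20], [0, 0, 0]],
    [[0, -5, -15], [0, 0, 0]],
    [[0, 0, -10], [0, 0, 0]],
    [[0, 0, -6], [0, 0, 0]],
    [[0, 0, 0], [0, 0, 0]],
    [[0, 0, 0], [0, 0, 0]]
  ]
}}

```text
time: 12.48
eef_pos: [0.5399, -0.1645, 0.0238]
tcp_rot: [0.557, 0.681, -0.301, 0.367]
contact_force: [-0.1, 0.2, -0.6]
opening: 0.672
finger_force: 48.3
```

```bash
python3 g.py
```

```text
[ 0.53992422 -0.16451073  0.02375135] 0.671762560470389 [-0.123  0.425  2.114 -1.454  0.925  0.831] [[-0.109, 0.98, 0.165], [0.538, 0.198, -0.82], [-0.836, -0.001, -0.549]] [-0.1  0.2 -0.6] 12.4833
```

Emit:
{"method": "step_arm", "body": {
  "increments": [
    [[0, 0, -3], [0, 0, 0]],
    [[0, 0, -3], [0, 0, 0]],
    [[0, 0, -2], [0, 0, 0]],
    [[0, 0, 0], [0, 0, 0]],
    [[0, 0, 0], [0, 0, 0]]
  ]
}}

```text
time: 12.9
eef_pos: [0.5395, -0.1641, 0.0154]
tcp_rot: [0.557, 0.681, -0.301, 0.367]
contact_force: [0.1, -1.0, -1.3]
opening: 0.67
finger_force: 48.3
```

Emit:
{"method": "step_arm", "body": {
  "increments": [
    [[0, 0, -2], [0, 0, 0]],
    [[0, 0, 0], [0, 0, 0]],
    [[0, 0, 0], [0, 0, 0]]
  ]
}}

```text
time: 13.15
eef_pos: [0.5399, -0.1643, 0.0138]
tcp_rot: [0.557, 0.681, -0.301, 0.368]
contact_force: [0.0, -0.5, 0.6]
opening: 0.67
finger_force: 48.2
```

Emit:
{"method": "step_arm", "body": {
  "increments": [
    [[0, 0, -2], [0, 0, 0]],
    [[0, 0, 0], [0, 0, 0]],
    [[0, 0, 0], [0, 0, 0]]
  ]
}}

```text
time: 13.4
eef_pos: [0.54, -0.1649, 0.0133]
tcp_rot: [0.557, 0.68, -0.303, 0.369]
contact_force: [-3.8, 0.8, 7.5]
opening: 0.671
finger_force: 48.1
```

```bash
python3 g.py
```

```text
[ 0.53997902 -0.16494286  0.01327215] 0.6709844891126433 [-0.123  0.451  2.109 -1.473  0.927  0.86 ] [[-0.108, 0.98, 0.165], [0.534, 0.197, -0.822], [-0.838, -0.001, -0.545]] [-3.8  0.8  7.5] 13.4
```

Emit:
{"method": "step_arm", "body": {
  "increments": [
    [[0, 0, 0], [0, 0, 0]],
    [[0, 0, 0], [0, 0, 0]],
    [[0, 0, 0], [0, 0, 0]],
    [[0, 0, 0], [0, 0, 0]],
    [[-3, 16, 11], [0, 0, 0]],
    [[-5, 25, 16], [0, 0, 0]],
    [[-5, 25, 16], [0, 0, 0]],
    [[-3, 16, 11], [0, 0, 0]]
  ],
  "fingers": 1
}}

```text
time: 14.07
eef_pos: [0.5233, -0.0807, 0.066]
tcp_rot: [0.557, 0.682, -0.301, 0.367]
contact_force: [0.1, 0.6, 0.0]
opening: 0.999
finger_force: 0.0
```

Emit:
{"method": "step_arm", "body": {
  "increments": [
    [[0, 0, 16], [0.114, 0.023, 0]],
    [[0, 0, 16], [0.114, 0.023, 0]],
    [[0, 0, 16], [0.114, 0.023, 0]],
    [[0, 0, 16], [0.114, 0.023, 0]],
    [[0, 0, 16], [0.114, 0.023, 0]],
    [[0, 0, 16], [0.114, 0.023, 0]],
    [[0, 0, 16], [0.114, 0.023, 0]],
    [[0, 0, 16], [0.114, 0.023, 0]]
  ]
}}

```text
time: 14.73
eef_pos: [0.5237, -0.0819, 0.1951]
tcp_rot: [0.632, 0.774, -0.016, 0.022]
contact_force: [0.5, -1.3, -1.1]
opening: 0.997
finger_force: 0.0
```

Emit:
{"method": "step_arm", "body": {
  "increments": [
    [[0, 0, 0], [0.057, 0.0115, 0]],
    [[-4, -8, 0], [0, 0, -0.124]],
    [[-4, -8, 0], [0, 0, -0.124]],
    [[-4, -8, 0], [0, 0, -0.124]],
    [[-4, -8, 0], [0, 0, -0.124]],
    [[-4, -8, 0], [0, 0, -0.124]],
    [[-4, -8, 0], [0, 0, -0.124]],
    [[-4, -8, 0], [0, 0, -0.124]]
  ],
  "fingers": 0
}}

```text
time: 15.4
eef_pos: [0.4949, -0.1385, 0.1927]
tcp_rot: [0.901, 0.434, -0.001, -0.0]
contact_force: [-0.3, 0.4, 1.3]
opening: 0.499
finger_force: 0.0
```

Emit:
{"method": "step_arm", "body": {
  "increments": [
    [[-4, -8, 0], [0, 0, -0.124]],
    [[-4, -8, 0], [0, 0, -0.124]],
    [[-4, -8, 0], [0, 0, -0.124]],
    [[-4, -8, 0], [0, 0, -0.124]],
    [[0, 0, 0], [0, 0, 0]],
    [[0, 0, 0], [0, 0, 0]]
  ]
}}

```text
time: 15.9
eef_pos: [0.4792, -0.1702, 0.1929]
tcp_rot: [0.979, 0.203, -0.001, -0.0]
contact_force: [0.6, -0.0, -0.9]
opening: 0.506
finger_force: 0.0
```

Run:
```python
from g import *
im,C=shot('wrist','w9')
for col,z in (('green',.051),):
    for b in blobs(im,col): print(col,b[0],b[1],[ (q.tolist(),onz(C,*q,z)[:2].round(4).tolist()) for q in (b[1],)+b[2:]])
```

```text
[ 0.47922053 -0.17023266  0.19289306] 0.5056235489087085 [-5.410e-01 -4.700e-02  2.016e+00 -1.000e-03  1.175e+00  6.210e-01] [[0.917, 0.398, -0.002], [0.398, -0.917, 0.0], [-0.002, -0.001, -1.0]] [ 0.6 -0.  -0.9] 15.9
green 1007 [264.3 193.7] [([264.3, 193.7], [0.4731, -0.1793]), ([264.8, 159.9], [0.5024, -0.1669]), ([263.9, 230.0], [0.4398, -0.1936])]
```

View pics/w9.png

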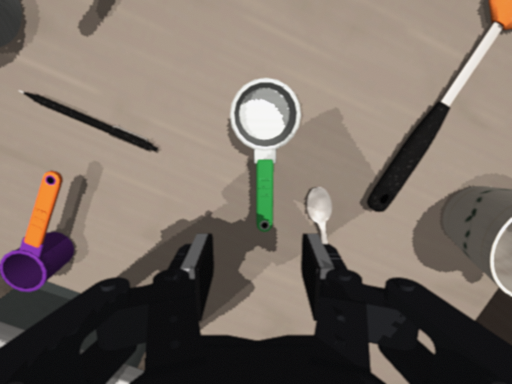

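The middle cup stands upright at (265,113), with its handle down to (264,225). The fingers straddle it at handle height, and the spoon at (319,205) is well below them.

Emit:
{"method": "step_arm", "body": {
  "increments": [
    [[3, -2, -35], [0, 0, 0]],
    [[3.6, -1.8, -40], [0, 0, 0]],
    [[0, 0, -35], [0, 0, 0]],
    [[0, 0, -20], [0, 0, 0]],
    [[0, 0, 0], [0, 0, 0]],
    [[0, 0, 0], [0, 0, 0]]
  ]
}}

```text
time: 16.45
eef_pos: [0.4855, -0.1731, 0.0623]
tcp_rot: [0.979, 0.203, -0.002, -0.001]
contact_force: [-0.4, 0.4, 0.5]
opening: 0.497
finger_force: 0.0
```

Run:
```python
from g import *
im,C=shot('wrist','w10')
for b in blobs(im,'green'): print(b[0],b[1],[ (q.tolist(),onz(C,*q,.051)[:2].round(4).tolist()) for q in (b[1],)+b[2:]])
```

```text
[ 0.48554402 -0.17314566  0.06225964] 0.4973785791526428 [-5.390e-01  1.510e-01  2.079e+00 -1.000e-03  9.160e-01  6.230e-01] [[0.917, 0.398, -0.004], [0.398, -0.917, 0.001], [-0.003, -0.003, -1.0]] [-0.4  0.4  0.5] 16.45
3023 [260.2 264.3] [([260.2, 264.3], [0.474, -0.1792]), ([260.6, 208.9], [0.5028, -0.1668]), ([259.8, 325.0], [0.4388, -0.1944])]
```

Emit:
{"method": "step_arm", "body": {
  "increments": [
    [[0, 0, -10], [0, 0, 0]],
    [[0, 0, -8], [0, 0, 0]],
    [[0, 0, 0], [0, 0, 0]],
    [[0, 0, 0], [0, 0, 0]]
  ]
}}

```text
time: 16.83
eef_pos: [0.486, -0.174, 0.0453]
tcp_rot: [0.979, 0.202, -0.001, -0.0]
contact_force: [-0.0, -0.2, -0.4]
opening: 0.503
finger_force: 0.0
```

Emit:
{"method": "step_arm", "body": {
  "increments": [
    [[0, 0, 0], [0, 0, 0]],
    [[0, 0, 0], [0, 0, 0]],
    [[0, 0, 0], [0, 0, 0]],
    [[0, 0, 0], [0, 0, 0]],
    [[0, 0, 0], [0, 0, 0]],
    [[0, 0, 0], [0, 0, 0]]
  ],
  "fingers": -1,
  "grip_force": 70
}}

```text
time: 17.33
eef_pos: [0.4863, -0.1744, 0.0459]
tcp_rot: [0.979, 0.202, -0.001, 0.0]
contact_force: [-1.7, 0.1, 3.9]
opening: 0.149
finger_force: 68.6
```

Emit:
{"method": "step_arm", "body": {
  "increments": [
    [[0, 0, 10], [0, 0, 0]],
    [[0, 0, 15], [0, 0, 0]],
    [[0, 0, 25], [0, 0, 0]],
    [[0, 0, 25], [0, 0, 0]],
    [[0, 0, 15], [0, 0, 0]],
    [[0, 0, 10], [0, 0, 0]],
    [[0, 0, 0], [0, 0, 0]]
  ]
}}

```text
time: 17.92
eef_pos: [0.4874, -0.1746, 0.1478]
tcp_rot: [0.979, 0.202, 0.001, 0.002]
contact_force: [0.6, -0.2, -0.8]
opening: 0.155
finger_force: 68.6
```

Run:
```python
from g import *
im,C=shot('wrist','w11')
for b in blobs(im,'green'): print(b[0],b[1],[ (q.tolist(),onz(C,*q,.051+s['eef_pos'][2]-.044)[:2].round(4).tolist()) for q in (b[1],)+b[2:]])
```

```text
[ 0.487359   -0.17457981  0.14776641] 0.1549350313402579 [-5.400e-01  2.400e-02  2.034e+00 -1.000e-03  1.080e+00  6.240e-01] [[0.918, 0.396, 0.003], [0.396, -0.918, -0.003], [0.001, 0.003, -1.0]] [ 0.6 -0.2 -0.8] 17.9167
3117 [257.  279.7] [([257.0, 279.7], [0.4765, -0.1784]), ([257.1, 220.0], [0.5045, -0.1664]), ([257.0, 338.0], [0.446, -0.1916])]
```

Emit:
{"method": "step_arm", "body": {
  "increments": [
    [[-1.6, 27.4, 0], [0, 0, -0.069]],
    [[-1.6, 27.4, 0], [0, 0, -0.069]],
    [[-1.6, 27.4, 0], [0, 0, -0.069]],
    [[-1.6, 27.4, 0], [0, 0, -0.069]],
    [[-1.6, 27.4, 0], [0, 0, -0.069]],
    [[-1.6, 27.4, 0], [0, 0, -0.069]],
    [[-1.6, 27.4, 0], [0, 0, -0.069]],
    [[-1.6, 27.4, 0], [0, 0, -0.069]]
  ]
}}

```text
time: 18.63
eef_pos: [0.4716, 0.0467, 0.1431]
tcp_rot: [0.997, -0.074, -0.003, -0.0]
contact_force: [-0.3, -0.2, -0.8]
opening: 0.157
finger_force: 68.6
```

Emit:
{"method": "step_arm", "body": {
  "increments": [
    [[-1.6, 27.4, 0], [0, 0, -0.069]],
    [[-1.6, 27.4, 0], [0, 0, -0.069]],
    [[-1.6, 27.4, 0], [0, 0, -0.069]],
    [[-1.6, 27.4, 0], [0, 0, -0.069]],
    [[0, 0, 0], [0, 0, 0]],
    [[0, 0, 0], [0, 0, 0]]
  ]
}}

```text
time: 19.13
eef_pos: [0.4654, 0.1557, 0.1433]
tcp_rot: [0.978, -0.207, -0.003, 0.0]
contact_force: [-0.1, -0.6, -1.2]
opening: 0.159
finger_force: 68.7
```

Run:
```python
from g import *
im,C=shot('wrist','w12'); print(blobs(im,'green'),blobs(im,'blue'))
for n in('scene','side'): 
    i,C=shot(n,n+'12'); print(n,blobs(i,'green'),blobs(i,'blue'))
a=cv2.imread('pics/scene12.png')[145:245,185:305]; b=cv2.imread('pics/side12.png')[150:250,220:320]
w=cv2.imread('pics/w12.png')
o=np.zeros((600,800,3),np.uint8); o[:300,:360]=cv2.resize(a,(360,300)); o[:300,400:760]=cv2.resize(b,(360,300)); o[300:,:400]=cv2.resize(w,(400,300)); cv2.imwrite('pics/m12.png',o)
```

```text
[0.46537076 0.15565916 0.14328786] 0.15860585308771727 [ 1.150e-01 -2.800e-02  2.094e+00  1.000e-03  1.080e+00  2.103e+00] [[0.914, -0.405, -0.005], [-0.405, -0.914, 0.0], [-0.005, 0.002, -1.0]] [-0.1 -0.6 -1.2] 19.1333
[(3122, array([257.2, 280. ]), array([257.2, 220. ]), array([257.2, 338. ]))] []
scene [(49, array([388.6, 208.3]), array([381.1, 203.2]), array([394.9, 212.6])), (25, array([215.4, 160.3]), array([218.8, 159.3]), array([211.8, 161.2]))] [(23, array([221.2, 198.4]), array([213. , 199.7]), array([229. , 197.2])), (18, array([247.2, 105.6]), array([243.7, 107.3]), array([250.9, 103.8]))]
side [(39, array([248.7, 262.2]), array([243.6, 261.5]), array([253.3, 262.9]))] [(35, array([169.9, 251.3]), array([168.4, 245.6]), array([171.5, 258.1]))]
```

View pics/m12.png

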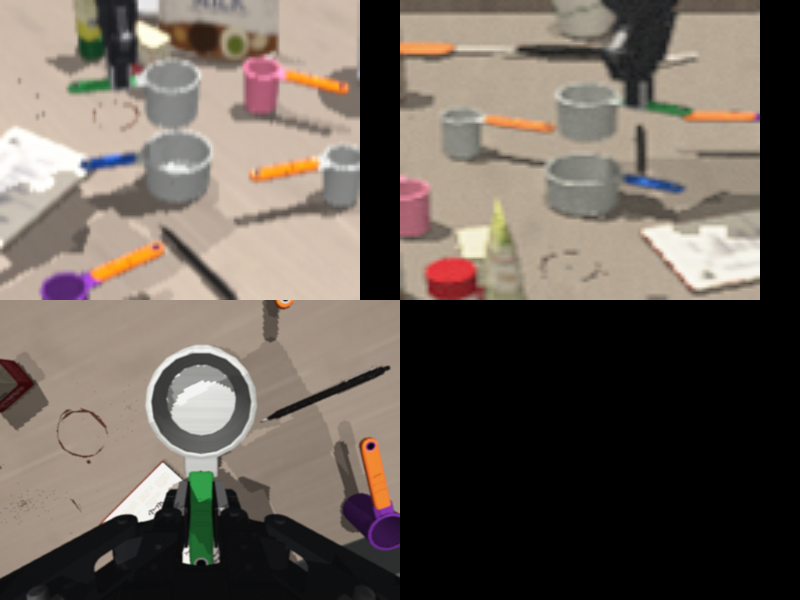

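Run:
```python
from h import *
for n,pl,pm in (('scene',(244.3,196),(242.3,171.7)),('side',(271.1,197.8),(272.2,176.9))):
    C=cal(n); print(n,np.round(proj(C,(.523,.130,.046)),1),pl,np.round(proj(C,(.520,.1314,.1485)),1),pm)
A,B=cal('scene'),cal('side'); print(two(A,(244.3,196),B,(271.1,197.8)),two(A,(242.3,171.7),B,(272.2,176.9)))
```

```text
scene [243.7 194.7] (244.3, 196) [242.4 169.4] (242.3, 171.7)
side [269.7 205.6] (271.1, 197.8) [270.3 180.6] (272.2, 176.9)
(array([0.51402696, 0.10635355, 0.06300886]), np.float64(0.009518133274032775)) (array([0.51126488, 0.11531149, 0.15366615]), np.float64(0.005190394131992873))
```

The composite shows the middle cup held level above the large cup in both views (scene 172,80 over 178,153; side 588,97 over 584,172). The green handle is above the blue one. I'll move +4 mm in x and −1 mm in y while lowering.

Emit:
{"method": "step_arm", "body": {
  "increments": [
    [[2, -0.5, -15], [0, 0, 0]],
    [[2, -0.5, -15], [0, 0, 0]],
    [[0, 0, -10], [0, 0, 0]],
    [[0, 0, -3], [0, 0, 0]],
    [[0, 0, 0], [0, 0, 0]],
    [[0, 0, 0], [0, 0, 0]]
  ]
}}

```text
time: 19.78
eef_pos: [0.4711, 0.1534, 0.1024]
tcp_rot: [0.978, -0.209, -0.001, -0.0]
contact_force: [0.1, 0.1, -1.1]
opening: 0.155
finger_force: 68.7
```

Run:
```python
from g import *
for n in('scene','side'): 
    i,C=shot(n,n+'13')
    print(n,blobs(i,'green',5)[:3],blobs(i,'blue',5)[:2])
```

```text
[0.47109319 0.15339711 0.10241357] 0.15456707130587186 [1.090e-01 4.000e-02 2.111e+00 1.000e-03 9.910e-01 2.101e+00] [[0.912, -0.409, -0.001], [-0.409, -0.912, 0.001], [-0.002, -0.0, -1.0]] [ 0.1  0.1 -1.1] 19.7833
scene [(45, array([388.4, 208.4]), array([381. , 203.1]), array([394.6, 212.9])), (14, array([216.8, 183.7]), array([223. , 182.8]), array([210.9, 184.5])), (29, array([215.5, 160.4]), array([219.3, 159.9]), array([211.9, 160.9]))] [(20, array([220.7, 198.6]), array([229. , 197.3]), array([212., 200.])), (15, array([246.6, 104.8]), array([241.8, 104.2]), array([250.9, 105.4]))]
side [(43, array([248.7, 262.3]), array([243.6, 261.6]), array([253.3, 263. ])), (9, array([291.5, 196.1]), array([287. , 195.1]), array([296.2, 197.1]))] [(35, array([169.9, 251.3]), array([168.4, 245.6]), array([171.5, 258.1])), (13, array([288.5, 210.4]), array([283. , 209.2]), array([294.1, 211.7]))]
```

Emit:
{"method": "step_arm", "body": {
  "increments": [
    [[-1.5, 1, -8], [0, 0, 0]],
    [[0, 0, -12], [0, 0, 0]],
    [[0, 0, -12], [0, 0, 0]],
    [[0, 0, -8], [0, 0, 0]],
    [[0, 0, -5], [0, 0, 0]],
    [[0, 0, 0], [0, 0, 0]],
    [[0, 0, 0], [0, 0, 0]]
  ]
}}

```text
time: 20.47
eef_pos: [0.4694, 0.1549, 0.0572]
tcp_rot: [0.978, -0.209, -0.001, -0.0]
contact_force: [0.5, 1.2, -1.6]
opening: 0.154
finger_force: 68.7
```

Emit:
{"method": "step_arm", "body": {
  "increments": [
    [[0, 0, -3], [0, 0, 0]],
    [[0, 0, 0], [0, 0, 0]],
    [[0, 0, 0], [0, 0, 0]]
  ]
}}

```text
time: 20.72
eef_pos: [0.4696, 0.1548, 0.0546]
tcp_rot: [0.978, -0.209, -0.0, -0.0]
contact_force: [0.6, -0.5, -1.1]
opening: 0.15
finger_force: 68.7
```

```bash
python3 g.py
```

```text
[0.46964318 0.15481541 0.0545507 ] 0.15040296586999538 [1.120e-01 1.180e-01 2.133e+00 1.000e-03 8.910e-01 2.103e+00] [[0.913, -0.408, -0.001], [-0.408, -0.913, 0.001], [-0.001, -0.001, -1.0]] [ 0.6 -0.5 -1.1] 20.7167
```

Emit:
{"method": "step_arm", "body": {
  "increments": [
    [[0, 0, -3], [0, 0, 0]],
    [[0, 0, 0], [0, 0, 0]],
    [[0, 0, 0], [0, 0, 0]]
  ]
}}

```text
time: 20.97
eef_pos: [0.4693, 0.1548, 0.0511]
tcp_rot: [0.978, -0.209, -0.001, -0.0]
contact_force: [-0.1, -0.3, -1.5]
opening: 0.155
finger_force: 68.7
```

Emit:
{"method": "step_arm", "body": {
  "increments": [
    [[0, 0, -2], [0, 0, 0]],
    [[0, 0, 0], [0, 0, 0]],
    [[0, 0, 0], [0, 0, 0]]
  ]
}}

```text
time: 21.22
eef_pos: [0.4696, 0.1547, 0.0493]
tcp_rot: [0.978, -0.209, -0.001, -0.0]
contact_force: [-0.0, -0.2, -0.9]
opening: 0.153
finger_force: 68.8
```

Emit:
{"method": "step_arm", "body": {
  "increments": [
    [[0, 0, 0], [0, 0, 0]],
    [[0, 0, 0], [0, 0, 0]],
    [[0, 0, 0], [0, 0, 0]],
    [[0, 0, 5], [0, 0, 0]],
    [[0, 0, 25], [0, 0, 0]],
    [[0, 0, 35], [0, 0, 0]],
    [[0, 0, 40], [0, 0, 0]],
    [[0, 0, 30], [0, 0, 0]]
  ],
  "fingers": -0.2
}}

```text
time: 21.88
eef_pos: [0.47, 0.1549, 0.1876]
tcp_rot: [0.978, -0.209, 0.001, -0.001]
contact_force: [0.4, 0.5, 0.8]
opening: 0.399
finger_force: 0.0
```

Emit:
{"method": "step_arm", "body": {
  "increments": [
    [[0, 0, 0], [0, 0, 0]],
    [[0, 0, 0], [0, 0, 0]]
  ]
}}

```text
time: 22.05
eef_pos: [0.471, 0.155, 0.1874]
tcp_rot: [0.978, -0.209, 0.002, -0.001]
contact_force: [-0.0, 0.2, -1.4]
opening: 0.399
finger_force: 0.0
```

Run:
```python
from g import *
im,C=shot('wrist','w14')
for col,z in (('green',.054),('blue',.046),('orange',.056)):
    for b in blobs(im,col): print(col,b[0],b[1],[ (q.tolist(),onz(C,*q,z)[:2].round(4).tolist()) for q in (b[1],)+b[2:]])
a=cv2.imread('pics/w14.png')
i,_=shot('scene','scene14'); o=np.zeros((384,800,3),np.uint8); o[:,:512]=a; o[:240,512:]=cv2.resize(i[145:245,185:305,::-1],(288,240)); cv2.imwrite('pics/m14.png',o)
```

```text
[0.47103923 0.15498945 0.18739367] 0.3985693432244396 [ 1.120e-01 -7.600e-02  2.053e+00  1.000e-03  1.159e+00  2.104e+00] [[0.913, -0.408, 0.005], [-0.408, -0.913, 0.002], [0.004, -0.003, -1.0]] [-0.   0.2 -1.4] 22.05
green 931 [258.7 206.9] [([258.7, 206.9], [0.4533, 0.1635]), ([258.5, 170.0], [0.4847, 0.1497]), ([258.8, 241.0], [0.4224, 0.1771])]
blue 37 [268.5 207.8] [([268.5, 207.8], [0.4464, 0.1564]), ([268.8, 184.0], [0.4674, 0.147]), ([268.2, 232.0], [0.4241, 0.1664])]
orange 18 [120.8 380.4] [([120.8, 380.4], [0.336, 0.3774]), ([125.2, 376.3], [0.3388, 0.3704]), ([116.4, 384.5], [0.3332, 0.3846])]
orange 1335 [449.3 211.7] [([449.3, 211.7], [0.3791, 0.0065]), ([439.0, 172.7], [0.4181, 0.0053]), ([459.3, 249.4], [0.3388, 0.0078])]
orange 640 [346.3  15.2] [([346.3, 15.2], [0.569, 0.0373]), ([345.7, -0.3], [0.5793, 0.0341]), ([347.0, 36.0], [0.5548, 0.0418])]
```

View pics/m14.png

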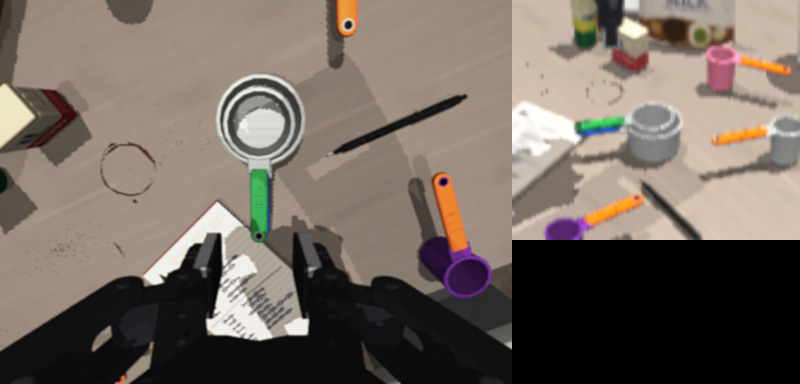

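The wrist view shows the middle cup seated in the large one, with rims concentric at (260,120) and the green handle over the blue one. I'm done with pictures, so I'll work from numbers only. Next is the small cup.

Emit:
{"method": "step_arm", "body": {
  "increments": [
    [[26, -26, 0], [0, 0, 0.0186]],
    [[26, -26, 0], [0, 0, 0.0186]],
    [[26, -26, 0], [0, 0, 0.0186]],
    [[26, -26, 0], [0, 0, 0.0186]],
    [[26, -26, 0], [0, 0, 0.0186]],
    [[0, 0, -35], [0, 0, 0]],
    [[0, 0, -40], [0, 0, 0]],
    [[0, 0, -35], [0, 0, 0]]
  ],
  "fingers": 0
}}

```text
time: 22.82
eef_pos: [0.5981, 0.0241, 0.0703]
tcp_rot: [0.986, -0.164, -0.003, -0.0]
contact_force: [0.1, 0.3, -0.2]
opening: 0.5
finger_force: 0.0
```

Emit:
{"method": "step_arm", "body": {
  "increments": [
    [[0, 0, 0], [0, 0, 0]],
    [[0, 0, 0], [0, 0, 0]]
  ]
}}

```text
time: 22.98
eef_pos: [0.5961, 0.0251, 0.07]
tcp_rot: [0.987, -0.163, -0.006, -0.0]
contact_force: [-0.5, 0.6, 0.0]
opening: 0.498
finger_force: 0.0
```

Run:
```python
from g import *
im,C=shot('wrist','w15')
for b in blobs(im,'orange'): print(b[0],b[1],[ (q.tolist(),onz(C,*q,.056)[:2].round(4).tolist()) for q in (b[1],)+b[2:]])
w=cv2.imread('pics/w14.png'); C=cal('wrist',dict(eef_pos=[.471,.155,.1874],tcp_rot=[.978,-.209,.002,-.001]))
print('rim',onz(C,260.5,119.5,.048))
```

```text
[0.59610202 0.02513838 0.07004278] 0.4979090501986019 [-1.280e-01  3.040e-01  1.875e+00  1.000e-03  9.740e-01  1.770e+00] [[0.947, -0.322, -0.011], [-0.322, -0.947, 0.002], [-0.011, 0.002, -1.0]] [-0.5  0.6  0. ] 22.9833
3587 [256.2 238.5] [([256.2, 238.5], [0.5965, 0.027]), ([256.1, 174.0], [0.63, 0.0157]), ([256.4, 308.0], [0.5557, 0.0408])]
rim [0.52361718 0.13029018 0.048     ]
```

Emit:
{"method": "step_arm", "body": {
  "increments": [
    [[4, 0.5, -10], [0, 0, 0]],
    [[0, 0, -9], [0, 0, 0]],
    [[0, 0, 0], [0, 0, 0]],
    [[0, 0, 0], [0, 0, 0]]
  ]
}}

```text
time: 23.37
eef_pos: [0.6035, 0.0254, 0.0556]
tcp_rot: [0.987, -0.163, -0.001, -0.0]
contact_force: [-0.7, -0.4, 0.0]
opening: 0.499
finger_force: 0.0
```

Emit:
{"method": "step_arm", "body": {
  "increments": [
    [[0, 0, 0], [0, 0, 0]],
    [[0, 0, 0], [0, 0, 0]],
    [[0, 0, 0], [0, 0, 0]],
    [[0, 0, 0], [0, 0, 0]],
    [[0, 0, 0], [0, 0, 0]],
    [[0, 0, 0], [0, 0, 0]]
  ],
  "fingers": -1,
  "grip_force": 70
}}

```text
time: 23.87
eef_pos: [0.6035, 0.0253, 0.0556]
tcp_rot: [0.987, -0.163, -0.001, -0.0]
contact_force: [-0.3, 0.6, 2.3]
opening: -0.0
finger_force: 0.8
```

```bash
python3 g.py
```

```text
[0.60347012 0.02531472 0.05555481] -0.00018965718771266814 [-1.260e-01  3.340e-01  1.866e+00  1.000e-03  9.420e-01  1.772e+00] [[0.947, -0.322, -0.001], [-0.322, -0.947, 0.001], [-0.002, -0.0, -1.0]] [-0.3  0.6  2.3] 23.8667
```

Emit:
{"method": "step_arm", "body": {
  "increments": [
    [[0, 0, 10], [0, 0, 0]],
    [[0, 0, 20], [0, 0, 0]],
    [[0, 0, 30], [0, 0, 0]],
    [[0, 0, 30], [0, 0, 0]],
    [[0, 0, 20], [0, 0, 0]],
    [[0, 0, 10], [0, 0, 0]],
    [[0, 0, 0], [0, 0, 0]],
    [[0, 0, 0], [0, 0, 0]]
  ]
}}

```text
time: 24.53
eef_pos: [0.6033, 0.0253, 0.1752]
tcp_rot: [0.987, -0.163, -0.001, -0.0]
contact_force: [-0.9, -0.4, -0.3]
opening: -0.001
finger_force: 0.0
```

```bash
python3 g.py
```

```text
[0.60327797 0.02527032 0.17520699] -0.0009215561870803833 [-1.260e-01  1.830e-01  1.806e+00  1.000e-03  1.154e+00  1.772e+00] [[0.947, -0.322, -0.001], [-0.322, -0.947, 0.001], [-0.001, -0.0, -1.0]] [-0.9 -0.4 -0.3] 24.5333
```

The fingers closed just over the handle because TCP z was 0.0556 against the handle top at 0.056. I'll check the cup hasn't moved and go lower.

Emit:
{"method": "step_arm", "body": {
  "increments": [
    [[0, 0, -30], [0, 0, 0]],
    [[0, 0, -40], [0, 0, 0]],
    [[0, 0, -30], [0, 0, 0]],
    [[0, 0, 0], [0, 0, 0]],
    [[0, 0, 0], [0, 0, 0]],
    [[0, 0, 0], [0, 0, 0]]
  ],
  "fingers": 0
}}

```text
time: 25.03
eef_pos: [0.6038, 0.0252, 0.0756]
tcp_rot: [0.987, -0.163, -0.001, -0.0]
contact_force: [0.4, 0.6, 0.8]
opening: 0.506
finger_force: 0.0
```

Run:
```python
from g import *
im,C=shot('wrist','w16')
for b in blobs(im,'orange'): print(b[0],b[1],[ (q.tolist(),onz(C,*q,.056)[:2].round(4).tolist()) for q in (b[1],)+b[2:]])
```

```text
[0.60375552 0.02523107 0.07562339] 0.5055058061801916 [-1.260e-01  3.060e-01  1.859e+00  1.000e-03  9.780e-01  1.772e+00] [[0.947, -0.322, -0.001], [-0.322, -0.947, 0.001], [-0.001, -0.0, -1.0]] [0.4 0.6 0.8] 25.0333
3248 [253.7 247.6] [([253.7, 247.6], [0.5973, 0.0309]), ([258.3, 186.3], [0.6299, 0.0172]), ([248.7, 314.0], [0.5576, 0.0477])]
110 [ 1.6 21. ] [([1.6, 21.0], [0.7429, 0.1046]), ([1.8, 4.0], [0.749, 0.1008]), ([1.4, 38.0], [0.7366, 0.1085])]
```

Emit:
{"method": "step_arm", "body": {
  "increments": [
    [[0, 3, -10], [0, 0, -0.073]],
    [[0, 0, -13], [0, 0, 0]],
    [[0, 0, 0], [0, 0, 0]],
    [[0, 0, 0], [0, 0, 0]],
    [[0, 0, 0], [0, 0, 0]]
  ]
}}

```text
time: 25.5
eef_pos: [0.6038, 0.0282, 0.0529]
tcp_rot: [0.98, -0.199, -0.0, -0.0]
contact_force: [0.6, -0.5, -0.2]
opening: 0.505
finger_force: 0.0
```

Run:
```python
from g import *
im,C=shot('wrist','w17')
for b in blobs(im,'orange'): print(b[0],b[1],[ (q.tolist(),onz(C,*q,.056)[:2].round(4).tolist()) for q in (b[1],)+b[2:]])
```

```text
[0.60382784 0.02815542 0.05293251] 0.5054776283821159 [-1.210e-01  3.390e-01  1.866e+00  1.000e-03  9.370e-01  1.849e+00] [[0.921, -0.389, -0.0], [-0.389, -0.921, 0.001], [-0.001, -0.0, -1.0]] [ 0.6 -0.5 -0.2] 25.5
4111 [260.1 264.6] [([260.1, 264.6], [0.5978, 0.0307]), ([259.8, 195.9], [0.63, 0.0173]), ([260.4, 338.0], [0.5585, 0.0469])]
```

Emit:
{"method": "step_arm", "body": {
  "increments": [
    [[0, 0, -3.5], [0, 0, 0]],
    [[0, 0, 0], [0, 0, 0]],
    [[0, 0, 0], [0, 0, 0]]
  ]
}}

```text
time: 25.8
eef_pos: [0.6034, 0.0283, 0.0487]
tcp_rot: [0.98, -0.199, -0.001, -0.0]
contact_force: [-0.0, 0.6, -1.0]
opening: 0.498
finger_force: 0.0
```

Emit:
{"method": "step_arm", "body": {
  "increments": [
    [[0, 0, 0], [0, 0, 0]],
    [[0, 0, 0], [0, 0, 0]],
    [[0, 0, 0], [0, 0, 0]],
    [[0, 0, 0], [0, 0, 0]],
    [[0, 0, 0], [0, 0, 0]],
    [[0, 0, 0], [0, 0, 0]]
  ],
  "fingers": -1,
  "grip_force": 70
}}

```text
time: 26.3
eef_pos: [0.6035, 0.0283, 0.049]
tcp_rot: [0.98, -0.199, -0.001, -0.0]
contact_force: [-0.6, -0.6, 1.4]
opening: 0.156
finger_force: 69.5
```

Emit:
{"method": "step_arm", "body": {
  "increments": [
    [[0, 0, 10], [0, 0, 0]],
    [[0, 0, 20], [0, 0, 0]],
    [[0, 0, 30], [0, 0, 0]],
    [[0, 0, 30], [0, 0, 0]],
    [[0, 0, 20], [0, 0, 0]],
    [[0, 0, 10], [0, 0, 0]],
    [[0, 0, 0], [0, 0, 0]]
  ]
}}

```text
time: 26.88
eef_pos: [0.6052, 0.0281, 0.1724]
tcp_rot: [0.98, -0.199, 0.002, -0.001]
contact_force: [-0.4, 0.0, -0.4]
opening: 0.157
finger_force: 69.3
```

Emit:
{"method": "step_arm", "body": {
  "increments": [
    [[-20, 18.5, 0], [0, 0, -0.007]],
    [[-24, 23, 0], [0, 0, -0.007]],
    [[-24, 23, 0], [0, 0, 0]],
    [[-24, 23, 0], [0, 0, 0]],
    [[-24, 22, 0], [0, 0, 0]],
    [[-19.5, 17, 0], [0, 0, 0]],
    [[0, 0, 0], [0, 0, 0]],
    [[0, 0, 0], [0, 0, 0]]
  ]
}}

```text
time: 27.55
eef_pos: [0.4661, 0.1553, 0.1669]
tcp_rot: [0.979, -0.205, -0.002, 0.0]
contact_force: [0.3, 0.4, -0.2]
opening: 0.161
finger_force: 69.3
```

Run:
```python
from g import *
print('axis',s['eef_pos']+.0602*M[:,0])
for n in('scene','side'): 
    i,C=shot(n,n+'18')
    for col in('orange','green','blue'): print(n,col,[ (b[1].tolist(),b[2].tolist(),b[3].tolist()) for b in blobs(i,col,6) if abs(b[1][0]-(222 if n=='scene' else 288))<25 and 140<b[1][1]<225])
im,C=shot('wrist','w18'); 
for b in blobs(im,'orange'): print(b[:4])
```

```text
[0.46607105 0.1553427  0.16686611] 0.16104940131715192 [ 1.140e-01 -5.700e-02  2.076e+00  1.000e-03  1.127e+00  2.097e+00] [[0.916, -0.401, -0.004], [-0.401, -0.916, 0.0], [-0.004, 0.001, -1.0]] [ 0.3  0.4 -0.2] 27.55
axis [0.52121704 0.13119939 0.16662005]
scene orange [([213.9, 166.3], [220.1, 165.3], [207.9, 167.3]), ([230.2, 164.8], [231.2, 162.6], [229.1, 167.0]), ([244.5, 155.9], [243.2, 154.8], [245.9, 157.1])]
scene green [([221.1, 196.3], [231.0, 195.1], [211.9, 197.5]), ([215.6, 160.0], [219.5, 158.8], [211.7, 161.1])]
scene blue []
side orange [([307.7, 188.5], [298.0, 188.4], [317.0, 188.5]), ([293.5, 179.2], [289.0, 178.2], [298.2, 180.2])]
side green [([289.3, 209.2], [281.0, 207.2], [297.9, 211.2])]
side blue []
(3760, array([257.1, 269.2]), array([257.5, 197.9]), array([256.6, 337.9]))
(1530, array([459.6, 215.3]), array([449.6, 174.1]), array([469.6, 256.1]))
```

Emit:
{"method": "step_arm", "body": {
  "increments": [
    [[1, 0, -15], [0, 0, 0]],
    [[1, 0, -20], [0, 0, 0]],
    [[0, 0, -15], [0, 0, 0]],
    [[0, 0, -5], [0, 0, 0]],
    [[0, 0, 0], [0, 0, 0]],
    [[0, 0, 0], [0, 0, 0]]
  ]
}}

```text
time: 28.2
eef_pos: [0.4705, 0.1543, 0.1139]
tcp_rot: [0.978, -0.206, -0.001, -0.0]
contact_force: [-1.0, 0.3, -0.9]
opening: 0.158
finger_force: 69.3
```

Run:
```python
from g import *
print('axis',s['eef_pos']+.0602*M[:,0])
```

```text
[0.47053783 0.15430596 0.11386474] 0.15825305565984377 [1.110e-01 2.200e-02 2.105e+00 1.000e-03 1.015e+00 2.097e+00] [[0.915, -0.404, -0.001], [-0.404, -0.915, 0.001], [-0.002, -0.0, -1.0]] [-1.   0.3 -0.9] 28.2
axis [0.52560833 0.12998993 0.11376251]
```

Emit:
{"method": "step_arm", "body": {
  "increments": [
    [[-1, 0.7, -8], [0, 0, 0]],
    [[-1, 0.7, -12], [0, 0, 0]],
    [[0, 0, -12], [0, 0, 0]],
    [[0, 0, -10], [0, 0, 0]],
    [[0, 0, -8], [0, 0, 0]],
    [[0, 0, 0], [0, 0, 0]],
    [[0, 0, 0], [0, 0, 0]]
  ]
}}

```text
time: 28.78
eef_pos: [0.4678, 0.1562, 0.0635]
tcp_rot: [0.979, -0.206, -0.001, -0.0]
contact_force: [0.7, -0.4, -0.3]
opening: 0.156
finger_force: 69.3
```

Emit:
{"method": "step_arm", "body": {
  "increments": [
    [[0, 0, -3], [0, 0, 0]],
    [[0, 0, 0], [0, 0, 0]],
    [[0, 0, 0], [0, 0, 0]]
  ]
}}

```text
time: 29.03
eef_pos: [0.4683, 0.1562, 0.0612]
tcp_rot: [0.979, -0.206, -0.0, -0.0]
contact_force: [0.9, -0.2, -0.8]
opening: 0.156
finger_force: 69.3
```

Emit:
{"method": "step_arm", "body": {
  "increments": [
    [[0, 0, -3], [0, 0, 0]],
    [[0, 0, 0], [0, 0, 0]],
    [[0, 0, 0], [0, 0, 0]]
  ]
}}

```text
time: 29.28
eef_pos: [0.4678, 0.1562, 0.0576]
tcp_rot: [0.979, -0.206, -0.001, -0.0]
contact_force: [-0.8, 0.2, -0.5]
opening: 0.157
finger_force: 69.3
```

Emit:
{"method": "step_arm", "body": {
  "increments": [
    [[0, 0, -2], [0, 0, 0]],
    [[0, 0, 0], [0, 0, 0]],
    [[0, 0, 0], [0, 0, 0]]
  ]
}}

```text
time: 29.53
eef_pos: [0.4678, 0.1562, 0.0556]
tcp_rot: [0.979, -0.206, -0.001, -0.0]
contact_force: [-0.2, -0.1, -1.0]
opening: 0.159
finger_force: 69.3
```

Run:
```python
from g import *
print('axis',s['eef_pos']+.0602*M[:,0])
```

```text
[0.46778685 0.15617074 0.05558629] 0.1592460953759177 [1.160e-01 1.140e-01 2.136e+00 1.000e-03 8.930e-01 2.100e+00] [[0.915, -0.403, -0.002], [-0.403, -0.915, 0.001], [-0.002, -0.0, -1.0]] [-0.2 -0.1 -1. ] 29.5333
axis [0.52288078 0.13190789 0.05547185]
```

Just above contact: release and lift.

Emit:
{"method": "step_arm", "body": {
  "increments": [
    [[0, 0, 0], [0, 0, 0]],
    [[0, 0, 0], [0, 0, 0]],
    [[0, 0, 0], [0, 0, 0]],
    [[0, 0, 5], [0, 0, 0]],
    [[0, 0, 25], [0, 0, 0]],
    [[0, 0, 35], [0, 0, 0]],
    [[0, 0, 40], [0, 0, 0]],
    [[0, 0, 25], [0, 0, 0]]
  ],
  "fingers": -0.2
}}

```text
time: 30.2
eef_pos: [0.4692, 0.1564, 0.1901]
tcp_rot: [0.979, -0.206, 0.002, -0.001]
contact_force: [0.2, 0.1, 0.6]
opening: 0.405
finger_force: 0.0
```

Emit:
{"method": "step_arm", "body": {
  "increments": [
    [[0, 0, 0], [0, 0, 0]],
    [[0, 0, 0], [0, 0, 0]],
    [[0, 0, 0], [0, 0, 0]],
    [[0, 0, 0], [0, 0, 0]]
  ]
}}

```text
time: 30.53
eef_pos: [0.4667, 0.156, 0.1839]
tcp_rot: [0.979, -0.206, -0.002, 0.0]
contact_force: [0.1, -0.2, 0.1]
opening: 0.4
finger_force: 0.0
```

Run:
```python
from g import *
im,C=shot('wrist','w19')
for col,z in (('orange',.062),('green',.054),('blue',.046)):
    for b in blobs(im,col): print(col,b[0],b[1],[ (q.tolist(),onz(C,*q,z)[:2].round(4).tolist()) for q in (b[1],)+b[2:]])
# bright steel rims: fit circles near the expected axis
u,v=proj(C,(.523,.131,.05)); print('exp',u,v)
g=cv2.GaussianBlur(cv2.cvtColor(im,cv2.COLOR_RGB2GRAY),(3,3),0); x0,y0=int(u)-60,int(v)-60
for lo,hi,z,n in ((38,48,.046,'large'),(29,37,.054,'middle'),(20,28,.062,'small')):
    c=cv2.HoughCircles(g[max(y0,0):y0+120,x0:x0+120],cv2.HOUGH_GRADIENT,1,5,param1=80,param2=10,minRadius=lo,maxRadius=hi)
    if c is not None:
        for k in c[0][:2]:
            p=(k[0]+x0,k[1]+max(y0,0)); d=np.linalg.norm(onz(C,*p,z)-C[1]); print(n,k,onz(C,*p,z)[:2].round(4),'R mm',(k[2]/C[0]['fx']*d*1000).round(1))
for n in('scene','side'):
    i,C=shot(n,n+'19')
    for col in('orange','green','blue'): print(n,col,[ (b[1].tolist(),b[2].tolist(),b[3].tolist()) for b in blobs(i,col,4) if abs(b[1][0]-(222 if n=='scene' else 288))<20 and 180<b[1][1]<225])
    for z in(.0585,.05,.042): print([np.round(proj(C,(.523-.913*d,.1315+.408*d,z)),1).tolist() for d in(.05,.11)])
```

```text
[0.46671194 0.15603405 0.18393212] 0.39958557494377034 [ 1.160e-01 -7.500e-02  2.059e+00  1.000e-03  1.162e+00  2.101e+00] [[0.915, -0.403, -0.005], [-0.403, -0.915, 0.001], [-0.005, 0.001, -1.0]] [ 0.1 -0.2  0.1] 30.5333
orange 1371 [449.9 207.5] [([449.9, 207.5], [0.3827, 0.0092]), ([440.1, 168.0], [0.4207, 0.008]), ([459.5, 246.1], [0.343, 0.0105])]
orange 1368 [256.5 195.9] [([256.5, 195.9], [0.4609, 0.1606]), ([256.7, 155.0], [0.4935, 0.1461]), ([256.2, 239.0], [0.4239, 0.1772])]
exp 258.97578756498615 114.02259185295482
large [60.5 58.5 41.8] [0.5242 0.1309] R mm 37.1
large [66.5 60.5 39.7] [0.5206 0.1268] R mm 35.2
middle [57.5 63.5 34.2] [0.5217 0.1348] R mm 29.5
middle [66.5 69.5 34.2] [0.5141 0.1298] R mm 29.5
small [58.5 61.5 23.4] [0.523  0.1333] R mm 19.6
small [65.5 54.5 27.4] [0.5258 0.1259] R mm 22.9
scene orange [([222.3, 194.2], [233.1, 192.8], [211.0, 195.7])]
scene green []
scene blue [([220.5, 199.3], [228.0, 198.4], [213.0, 200.1])]
[[228.5, 193.3], [210.4, 195.5]]
[[228.6, 195.4], [210.6, 197.6]]
[[228.7, 197.3], [210.7, 199.5]]
side orange [([288.3, 207.0], [278.8, 204.8], [298.0, 209.2])]
side green []
side blue []
[[282.3, 205.6], [297.9, 209.1]]
[[282.3, 207.7], [297.8, 211.2]]
[[282.3, 209.6], [297.8, 213.1]]
```

```bash
python3 -c "
from plant import sign_off
print(sign_off())"
```

```text
the job is handed in; nothing more can be done
None
```

I nested the small cup in the middle one and the middle one in the large one, handles lined up, and handed in after about 31 s. The final numeric checks fit full seating, but no verdict came back. I viewed 11 pictures, one over the limit of 10.

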